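# Refit the transformer and modules of a bench supply and lock them in

## Robot

A 6-joint arm with a two-finger parallel gripper is mounted at the origin on the work surface. World frame = base frame: x ahead of the robot, y to its left, z up, the work surface at z = 0. Lengths are in m, angles in rad, forces in N, time in s.
With the tool pointing down it reaches from about 0.275 to 0.825 m from the base axis. Payload 4.9 kg.
Tool frame: the origin (TCP) lies at the very end of the fingers, on their centre line; the grasp point (between the pads) lies 19 mm behind it (bot.grip_depth is the distance from the TCP to the grasp point, in m); z points along the fingers, y is the line along which they close (so a half turn about z gives the same grasp; the last joint's range is limited). The gripper opens to 85 mm and grips with 20 to 120 N. Pads are 22 mm wide; open, the fingers measure 114 mm over their backs; the gripper's body (76 mm by 85 mm) begins 54 mm behind the grasp point. The pads swing forward as they close: fully open they stand 13 mm farther back than shut.
Start: joints at [1.06, 0.326, -0.193, 1.052, 0, 1.437], TCP at [0.202, 0.511, 0.231] pointing down, gripper open.
Joint ranges: [-2.65, 2.65], [-0.97, 1.79], [-1.3, 1.35], [-1.93, 2.1], [-1.47, 1.37], [-3.14, 3.14]. Speed limits (rad/s): [2.57, 2.57, 3.14, 3.14, 3.14, 3.14].

## Interface

Orientations are given as a unit quaternion [w, x, y, z].
In Python, from workcell import bot gives the robot as it stands.
- The arm moves only by the tool servo_tool, never from a script. Its argument "targets" is a list of rows, each an object with "offset": the shift along the tool's x, y, z in mm, a list of three; "turn": the turn about the tool's z in rad. In form: [{"offset": [x, y, z], "turn": turn}, ...]. A call has 1 to 12 rows; each row shifts and turns the commanded pose from where the row before left it, along the tool's axes as they then stand; what a row does not reach is not made up. A row lasts 1/10 s, in which the tool goes at most 50 mm and 8.59 degrees, less where a joint would pass 70% of its speed; a pose out of reach is approached as far as the arm can. A call is refused whole if a number of a shift passes 50 or a number of a turn 0.15, either way. A call with a gripper value outside its range is refused whole. "jaw" is the finger opening in mm, from 0 to 85.4, set as the call begins (left out, the last holds). The fingers move at their own pace and stop on an object; "squeeze" is the grip in N (left out, the last holds). Time passes only in rows, so rows that do not move let the fingers close. It gives the time, the measured TCP pose, the force, the opening and the grip force at its end, in the units of the state.
- bot.get_obs(): the state, without advancing time (a new reading comes with each control period).
- bot.capture(name): name is "scene" or "top" or "wrist"; returns (picture, depth): 400x640x3 uint8, blue, green, red; 400x640 float32, m along the optical axis (not along the pixel's ray), 0 where there is no reading.
- bot.camera_info(name): a dict with "intrinsics" (3x3 intrinsics, pixels), "R" (3x3) and "t" (3): a world point X has camera coordinates R X + t; the wrist camera has in their place "T_tool_cam" (4x4, takes a point from camera to tool coordinates, whose origin is the TCP and whose axes are the flange's). Camera axes: x right, y down, z forward; pixel columns grow to the right and rows downward; lengths in m; the calibration is good to about 2 mm. The wrist camera is an equidistant fisheye: a pixel r from the principal point sees the ray r / f radians off the axis. A picture is of the moment at which its call begins: read the wrist's pose just before it. camera_info takes no time and is no camera call.
- bot.hand_in(): hands the job in; it is judged then, once.
Trained networks look in the newest picture that a camera, given by its name, has taken for a name from the list of things; names that differ only in an ending like _2 or _b are one class to them, and where a whole thing is asked for, a point or a joint stands for the part that bears it (a point fixed in the world has none). Each returns a list of dicts, best first, with "conf" (0 to 1); they miss things now and then, are a little off and sometimes report something else, mostly with a low value. They report only what shows in the picture. A call takes as long as a camera call. They do not tell look-alikes from the thing itself.
- bot.spot_in(camera, query): "point" ([x, y, z] in m, in the coordinates of the camera as it stood for that picture, good to about 4 mm: the middle of the surface that is visible of it).
- bot.regions_of(camera, query): "mask" (400x640 bool, what is visible of it).
- bot.mark_of(camera, query): "point" ([x, y, z] in m, in the coordinates of the camera as it stood for that picture, good to about 4 mm: a listed point, or the origin of a listed thing).
The state is a dict: "time_s": time; "joints": joint angles; "dq": joint speeds; "tau": joint torques, N m; "position": TCP position; "eef_rot": TCP orientation; "contact_force": force on the tool from outside, world axes, zero at the start; "torque": the same for the moment, N m; "finger_gap": opening from 0.0 (shut) to 1.0 (fully open); "gripper_force": force on a finger pad.
Only numpy, scipy, OpenCV 4.12 (cv2) and the standard library are available. Lean on these libraries where they do the work, as an engineer would, in place of code of your own. Each camera call takes 0.05 s, during which the arm holds its last target. There are 200 camera calls.

## Task

Put this bench supply back together: over the stud go the brown insulating disc, then the black ring transformer, then the steel clamp plate and last the grey cap, each flat and right down on the one before. Seat every grey module that is on the table flat in a bay of its own, and only when the stack and the modules are all in, put the T-key fully into the square socket and turn it clockwise until the bar lies over the bays at its stop. Then stand the key back in the hole of its wooden block, leaving the tape, bit box and meter where they are.

Things in the scene. Friction and masses are not known exactly. Their poses are not given: they have to be found in the camera images.
- chassis: the supply unit: open aluminium chassis tray 240 (x) by 280 (y) mm, fixed to the table; origin on the table under its middle, z up; its deck is 15 mm above the table; +x points to its low grey front panel (46 mm high, on the far side from the robot). Threaded stud near the -x,-y corner, row of three module bays on the +y side, hub of the locking bar at the +x end of that row; a low circuit board with two blue capacitors (up to 47 mm above the table) in the +x,-y corner
- stud_foot (a point): foot of the upright steel stud, on the deck; the stud is 12 mm thick and 54 mm tall with a tapered tip; axes as the chassis. When assembled the centres of the parts stand above this point at: disc 4, transformer 20, clamp plate 36, cap 55 mm
- disc_center (a point): hard fibre insulating disc, brown, 62 mm across, 8 mm thick, 16 mm hole; lies flat; point at its centre, half-way up. Goes first, flat on the deck
- toroid_center (a point): potted ring-core transformer, a black ring 62 mm across, 24 mm tall, 16 mm bore, small brass tabs on its top, 0.25 to 0.42 kg, stands upright; point at its centre, half-way up. Goes second
- clamp_center (a point): steel clamp plate, 54 mm across, 8 mm thick with a bevelled upper edge (straight side 6 mm high below it), 16 mm hole, lies right way up; point at its centre, half-way up. Goes third
- cap_center (a point): grey plastic end cap, 36 mm across, 30 mm tall, closed on top, with a 16 mm bore 18 mm deep from below, stands right way up; point at its centre, half-way up. Goes last, over the stud and down onto the clamp plate
- module0_center (a point): plug-in module, grey block 40 (its x) by 60 (its y) by 38 mm tall with black ribs and brass screws on top, about 0.1 to 0.2 kg, stands upright; may be absent; fits any bay, either way round, its 60 mm length along the chassis y axis; point at its centre, half-way up
- module1_center (a point): plug-in module, grey block 40 (its x) by 60 (its y) by 38 mm tall with black ribs and brass screws on top, about 0.1 to 0.2 kg, stands upright; may be absent; fits any bay, either way round, its 60 mm length along the chassis y axis; point at its centre, half-way up
- module2_center (a point): plug-in module, grey block 40 (its x) by 60 (its y) by 38 mm tall with black ribs and brass screws on top, about 0.1 to 0.2 kg, stands upright; may be absent; fits any bay, either way round, its 60 mm length along the chassis y axis; point at its centre, half-way up
- bay0 (a point): module bay (next to the hub): pocket 44 (chassis x) by 64 (chassis y) mm, point at the centre of its floor, on the deck; its walls are 14 mm high and 6 mm thick, shared with the next bay (50 mm from bay to bay), so grip a module by the ends of its 60 mm length with the fingertips at least 16 mm above its underside. A seated module's top is 38 mm above this point and passes 5 mm under the bar
- bay1 (a point): module bay (the middle one): pocket 44 (chassis x) by 64 (chassis y) mm, point at the centre of its floor, on the deck; its walls are 14 mm high and 6 mm thick, shared with the next bay (50 mm from bay to bay), so grip a module by the ends of its 60 mm length with the fingertips at least 16 mm above its underside. A seated module's top is 38 mm above this point and passes 5 mm under the bar
- bay2 (a point): module bay (farthest from the hub): pocket 44 (chassis x) by 64 (chassis y) mm, point at the centre of its floor, on the deck; its walls are 14 mm high and 6 mm thick, shared with the next bay (50 mm from bay to bay), so grip a module by the ends of its 60 mm length with the fingertips at least 16 mm above its underside. A seated module's top is 38 mm above this point and passes 5 mm under the bar
- lockbar (a joint): angle of the locking bar, rad: about 0 to 0.15 parked clear of the bays, grows clockwise seen from above, end stop at 1.2 = lying across all three bays, locked. Stiff enough to stay where it is left (0.06 N m). Bar 20 mm wide, 6 mm thick, reaching 172 mm from the hub's axis, its underside 58 mm above the table
- socket (a point): centre of the mouth of the square socket in the top of the bar's hub (34 mm square, top 81 mm above the table), on the turning axis; the socket is 14 mm square, 18 mm deep, with a 3 mm bevelled mouth, open upward; z up, its x and y axes along the square's sides, the bar points along its -x. It turns with the bar
- socket_floor (a point): centre of the floor of that socket, 18 mm below the mouth; turns with the bar
- key_handle (a point): centre of the crossbar of the T-handled key: black bar 80 (key x) by 14 (key y) by 18 mm tall, to be gripped across its 14 mm thickness; below it a 12 mm square steel shank, sides along key x and y, bevelled tip 79 mm below this point (70 mm below the bar's underside). The key stands upright in its block, z up, 0.13 kg. In the socket it has about 0.18 rad of turning play each way
- key_tip (a point): middle of the key's tip face, 79 mm below the handle's centre
- block_hole (a point): mouth of the square hole in the wooden key block (70 by 70 by 45 mm tall, fixed to the table): hole 15 mm square, 35 mm deep, bevelled 3 mm, mouth 45 mm above the table; x and y axes along the square's sides
- tape: bystander: roll of amber tape, 104 mm across, 50 mm tall, lying flat; origin under its middle
- bitbox: bystander: black box of screwdriver bits, 110 by 170 by 40 mm; origin under its middle
- meter: bystander: yellow clamp meter with red jaws, about 90 by 220 by 40 mm, lying on the table; origin on the table about its middle
Things that resemble listed ones, but are neither listed nor needed, are in the scene too. Leave any orange look-alike of the part that bears module2_center alone.

How it is judged:
On the way, in this order (a step that is already met when the one before it is completed fails the run):
1. the insulating disc lies flat on the deck, over the stud (horizontal distance between disc_center and stud_foot below 0.004 m and z of disc_center in the frame of stud_foot between 0.001 and 0.007 m and angle between disc_center's own z axis and vertical below 0.08 rad), for 0.2 s.
2. the transformer sits flat on the disc, over the stud (horizontal distance between toroid_center and stud_foot below 0.004 m and z of toroid_center in the frame of stud_foot between 0.017 and 0.023 m and angle between toroid_center's own z axis and vertical below 0.08 rad), for 0.2 s.
3. the clamp plate lies flat on the transformer, over the stud (horizontal distance between clamp_center and stud_foot below 0.004 m and z of clamp_center in the frame of stud_foot between 0.033 and 0.039 m and angle between clamp_center's own z axis and vertical below 0.08 rad), for 0.2 s.
4. the cap is pushed right down over the stud onto the clamp plate (horizontal distance between cap_center and stud_foot below 0.004 m and z of cap_center in the frame of stud_foot between 0.052 and 0.058 m and angle between cap_center's own z axis and vertical below 0.08 rad), for 0.2 s.
5. every module is seated in a bay and the key stands at the bottom of the hub's socket ((horizontal distance between module0_center and bay0 below 0.004 m or horizontal distance between module0_center and bay1 below 0.004 m or horizontal distance between module0_center and bay2 below 0.004 m) and z of module0_center in the frame of bay0 between 0.016 and 0.022 m and angle between each of module0_center, module1_center, module2_center's own z axis and vertical below 0.06 rad and angle between the y axis of each of module0_center, module1_center, module2_center and the y axis of chassis, either way round below 0.1 rad and (horizontal distance between module1_center and bay0 below 0.004 m or horizontal distance between module1_center and bay1 below 0.004 m or horizontal distance between module1_center and bay2 below 0.004 m) and z of module1_center in the frame of bay0 between 0.016 and 0.022 m and (horizontal distance between module2_center and bay0 below 0.004 m or horizontal distance between module2_center and bay1 below 0.004 m or horizontal distance between module2_center and bay2 below 0.004 m) and z of module2_center in the frame of bay0 between 0.016 and 0.022 m and distance between key_tip and socket_floor below 0.006 m and angle between key_tip's own z axis and vertical below 0.12 rad), for 0.1 s.
6. the key, still in the socket, has turned the bar over the bays (joint above 1.1) (distance between key_tip and socket_floor below 0.006 m and angle between key_tip's own z axis and vertical below 0.12 rad and value of joint lockbar above 1.1 rad), for 0.1 s.
At the end, for the whole second after the job is handed in: disc, transformer, clamp plate, cap on the stud in that order (4 mm of its axis, 3 mm of full depth, 0.08 rad of level); each module present in a bay (4 mm, 3 mm of depth, 0.06 rad level, 0.1 rad square); bar past 1.1 rad; key at rest, upright, 28 mm or more deep in its block (all of step 1 and all of step 2 and all of step 3 and all of step 4 and (horizontal distance between module0_center and bay0 below 0.004 m or horizontal distance between module0_center and bay1 below 0.004 m or horizontal distance between module0_center and bay2 below 0.004 m) and z of module0_center in the frame of bay0 between 0.016 and 0.022 m and angle between each of module0_center, module1_center, module2_center's own z axis and vertical below 0.06 rad and angle between the y axis of each of module0_center, module1_center, module2_center and the y axis of chassis, either way round below 0.1 rad and (horizontal distance between module1_center and bay0 below 0.004 m or horizontal distance between module1_center and bay1 below 0.004 m or horizontal distance between module1_center and bay2 below 0.004 m) and z of module1_center in the frame of bay0 between 0.016 and 0.022 m and (horizontal distance between module2_center and bay0 below 0.004 m or horizontal distance between module2_center and bay1 below 0.004 m or horizontal distance between module2_center and bay2 below 0.004 m) and z of module2_center in the frame of bay0 between 0.016 and 0.022 m and value of joint lockbar above 1.1 rad and horizontal distance between key_tip and block_hole below 0.006 m and z of key_tip in the frame of block_hole below -0.028 m and angle between key_tip's own z axis and vertical below 0.15 rad); the robot touches nothing.
It fails at once if the tape roll is pushed more than 3 cm (distance of tape from where it was at the start of the episode above 0.03 m).
It fails at once if the bit box is pushed more than 3 cm (distance of bitbox from where it was at the start of the episode above 0.03 m).
It fails at once if the meter is pushed more than 3 cm (distance of meter from where it was at the start of the episode above 0.03 m).
Of module0, module1, module2 only 1 to 3 are there at a start; the rules pass over those that are not, and their reading is None.
At some moment in a run one of disc, clamp, module0, module1, module2 may be knocked a few centimetres aside while the robot is not near it.
It also fails if it takes over 210 s, if anything falls off the work surface, if the arm or the gripper's body presses on something with over 40 N, if the wrist force passes 120 N, or if a joint passes its speed limit or range.

## Working session

There is one attempt and no reset: what is moved stays moved. The work goes in short steps, Python scripts to look and compute and a tool call to move; the robot and the scene stay as the last step left them, time stands still between calls to the robot, and variables do not carry over. Pictures are saved under pics/ and viewed, at most 14 in all, crops included, and the job is handed in when it is done.

Besides the shell and the picture viewer there is one more tool, called after "Request:" as a command line: name --argument value ..., lists and objects as JSON in quotes. servo_tool: Moves the arm, as the interface text tells. Its arguments: {"type":"object","properties":{"targets":{"type":"array"},"jaw":{"type":"number"},"squeeze":{"type":"number"}},"required":["targets"]}

```bash
mkdir -p pics; ls
cat > h.py <<'E'
import numpy as np,cv2
from workcell import bot
def w(cam,p):
    c=bot.camera_info(cam); return c["R"].T@(np.array(p)-c["t"])
def toolw(p,o=None):
    o=o or bot.get_obs(); from scipy.spatial.transform import Rotation as R
    q=o["eef_rot"]; r=R.from_quat([q[1],q[2],q[3],q[0]]).as_matrix()
    return r@np.array(p)+o["position"]
E
python3 - <<'E'
from h import *
o=bot.get_obs(); print({k:np.round(v,3) for k,v in o.items()})
for c in("scene","top"):
    im,d=bot.capture(c); cv2.imwrite(f"pics/{c}0.png",im); np.save(f"{c}_d0.npy",d); i=bot.camera_info(c); print(c,np.round(i["intrinsics"],1).tolist(),np.round(-i["R"].T@i["t"],3))
print(bot.camera_info("wrist"))
for q in ["chassis","stud_foot","disc_center","toroid_center","clamp_center","cap_center","module0_center","bay0","bay2","socket","key_handle","block_hole","tape","bitbox","meter"]:
    r=bot.mark_of("top",q); print(q,[(round(a["conf"],2),np.round(w("top",a["point"]),3).tolist()) for a in r[:5]])
E
```

```text
pics
{'time_s': np.float64(0.0), 'joints': array([ 1.06 ,  0.327, -0.194,  1.052,  0.   ,  1.437]), 'dq': array([0.   , 0.   , 0.001, 0.001, 0.001, 0.003]), 'tau': array([-1.0000e-03, -4.4340e+01,  2.6244e+01,  1.6000e-02, -0.0000e+00,
       -0.0000e+00]), 'position': array([0.202, 0.511, 0.23 ]), 'eef_rot': array([-0.   ,  0.187,  0.982, -0.001]), 'contact_force': array([-0.018,  0.147,  0.804]), 'torque': array([-0.016, -0.048,  0.008]), 'gripper_force': np.float64(0.0), 'finger_gap': np.float64(1.004)}
scene [[419.2, 0.0, 319.6], [0.0, 419.2, 196.9], [0.0, 0.0, 1.0]] [1.296 0.206 1.079]
top [[401.9, 0.0, 324.9], [0.0, 401.9, 199.7], [0.0, 0.0, 1.0]] [0.506 0.063 1.163]
{'intrinsics': array([[309.70691629,   0.        , 320.63979578],
       [  0.        , 309.70691629, 194.86729995],
       [  0.        ,   0.        ,   1.        ]]), 'T_tool_cam': array([[-3.30779836e-04, -9.56703879e-01, -2.91062844e-01,
         7.34401913e-02],
       [ 9.99999945e-01, -3.10719410e-04, -1.15141296e-04,
         4.78216476e-04],
       [ 1.97172490e-05, -2.91062866e-01,  9.56703929e-01,
     
[... 249 characters left out ...]
 [(0.84, [0.419, -0.273, 0.012]), (0.45, [0.619, -0.415, 0.044])]
clamp_center [(0.73, [0.55, 0.263, 0.006])]
cap_center [(0.6, [0.552, 0.264, 0.004]), (0.56, [0.45, -0.404, 0.012])]
module0_center [(0.57, [0.747, -0.274, -0.001])]
bay0 [(0.9, [0.546, 0.055, 0.01]), (0.85, [0.596, 0.059, 0.015]), (0.66, [0.492, 0.05, 0.017])]
bay2 [(0.9, [0.546, 0.055, 0.01]), (0.85, [0.596, 0.059, 0.015]), (0.66, [0.492, 0.05, 0.017])]
socket [(0.94, [0.646, 0.062, 0.079]), (0.29, [0.553, -0.019, -0.002])]
key_handle [(0.82, [0.619, -0.409, 0.086])]
block_hole [(0.42, [0.549, 0.054, 0.014])]
tape [(0.92, [0.724, 0.278, -0.004])]
bitbox [(0.76, [0.804, -0.005, -0.003])]
meter [(0.65, [0.746, -0.272, 0.001])]
```

View pics/top0.png

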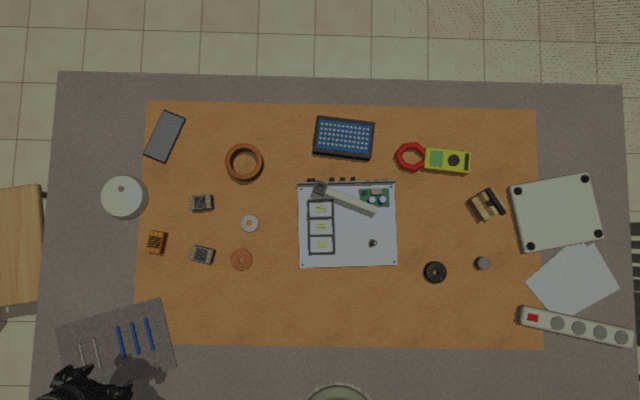

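View pics/scene0.png

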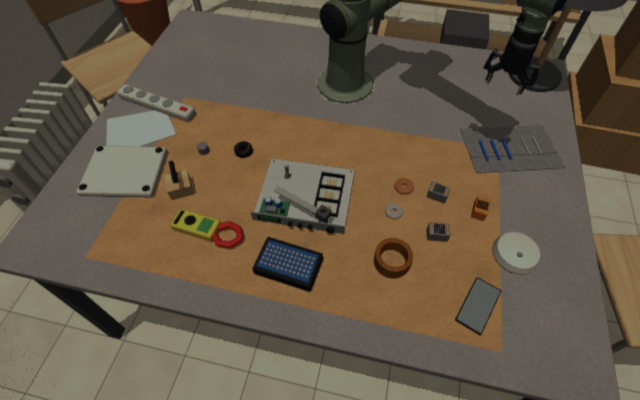

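Top view: two grey modules at (201,203) and (202,255). The block at (157,242) is the orange look-alike, so I'll leave it alone. The disc is at (242,260), the clamp at (249,224), the toroid at (434,272), the cap at (482,264), the key block at (487,205) and the chassis at (347,225). Next I'll fly over the left side for a closer look.

Request:
servo_tool --targets '[{"offset": [0, 0, 0], "turn": -0.125}, {"offset": [0, 0, 0], "turn": -0.125}, {"offset": [0, 0, 0], "turn": -0.126}, {"offset": [-41, -30, -3], "turn": 0}, {"offset": [-41, -30, -3], "turn": 0}, {"offset": [-41, -30, -3], "turn": 0}, {"offset": [-41, -30, -3], "turn": 0}, {"offset": [-41, -30, -3], "turn": 0}, {"offset": [-41, -30, -3], "turn": 0}, {"offset": [0, 0, 0], "turn": 0}, {"offset": [0, 0, 0], "turn": 0}]' --jaw 85

```text
time_s: 1.95
position: [0.4447, 0.3335, 0.2488]
eef_rot: [-0.0, 0.002, 1.0, 0.0]
contact_force: [-0.9, -0.0, -0.3]
finger_gap: 0.996
gripper_force: 0.0
```

```bash
cat >> h.py <<'E'
from scipy.spatial.transform import Rotation as Rn
CI=bot.camera_info("wrist")
def cloud(d,o):
    f=CI["intrinsics"][0,0];cx,cy=CI["intrinsics"][:2,2]
    v,u=np.mgrid[:400,:640]; x=u-cx;y=v-cy;r=np.hypot(x,y)+1e-9
    t=np.tan(np.minimum(r/f,1.5))
    P=np.stack([d*t*x/r,d*t*y/r,d],-1)
    T=CI["T_tool_cam"];P=P@T[:3,:3].T+T[:3,3]
    q=o["eef_rot"];r=Rn.from_quat([q[1],q[2],q[3],q[0]]).as_matrix()
    P=P@r.T+o["position"];P[d<=0]=np.nan
    return P
def look(name=None):
    o=bot.get_obs();im,d=bot.capture("wrist")
    if name: cv2.imwrite(f"pics/{name}.png",im)
    return o,im,d,cloud(d,o)
def meas(P,mask,z0,z1):
    """points of mask with z in range: circle centre+radius, rect centre/size/angle, mean z"""
    m=mask&(P[...,2]>z0)&(P[...,2]<z1); p=P[m]
    if len(p)<20: return None
    zz=np.median(p[:,2]); p2=p[:,:2].astype(np.float32)*1000
    (c,r)=cv2.minEnclosingCircle(p2); rc=cv2.minAreaRect(p2)
    return dict(n=len(p),z=round(float(zz)*1000,1),circ=np.round(c,1).tolist(),r=round(r,1),rect=[np.round(rc[0],1).tolist(),np.round(rc[1],1).tolist(),round(rc[2],1)],bb=np.round((p2.min(0)+p2.max(0))/2,1).tolist())
def find(P,q,z0,z1,k=4):
    for a in bot.regions_of("wrist",q)[:k]:
        v,u=np.nonzero(a["mask"]); print(q,round(a["conf"],2),"px",int(u.mean()),int(v.mean()),meas(P,a["mask"],z0,z1))
def st():
    o=bot.get_obs();q=o["eef_rot"];r=Rn.from_quat([q[1],q[2],q[3],q[0]]).as_matrix()
    print("t",round(float(o["time_s"]),1),"pos",np.round(o["position"]*1000,1),"yaw",round(float(np.arctan2(-r[0,1],r[1,1])),4),"F",np.round(o["contact_force"],1),"gap",round(float(o["finger_gap"])*85.4,1),"gf",round(float(o["gripper_force"]),1))
E
python3 - <<'E'
from h import *
st();o,im,d,P=look("w1")
find(P,"disc_center",.004,.015);find(P,"clamp_center",.004,.015);find(P,"module0_center",.03,.045)
E
```

```text
t 1.9 pos [444.7 333.5 248.8] yaw -0.0036 F [-0.9 -0.  -0.3] gap 85.0 gf 0.0
disc_center 0.58 px 280 165 {'n': 1679, 'z': 8.3, 'circ': [449.0, 281.7], 'r': 31.6, 'rect': [[448.5, 281.5], [60.7, 61.8], 75.2], 'bb': [448.29998779296875, 281.6000061035156]}
clamp_center 0.83 px 269 238 {'n': 955, 'z': 8.3, 'circ': [552.0, 262.6], 'r': 27.1, 'rect': [[551.2, 262.8], [53.8, 50.4], 87.7], 'bb': [551.0999755859375, 262.70001220703125]}
module0_center 0.29 px 113 227 {'n': 731, 'z': 32.9, 'circ': [573.4, -29.2], 'r': 159.9, 'rect': [[572.4, -28.4], [202.1, 251.7], 2.3], 'bb': [572.9000244140625, -25.700000762939453]}
```

View pics/w1.png

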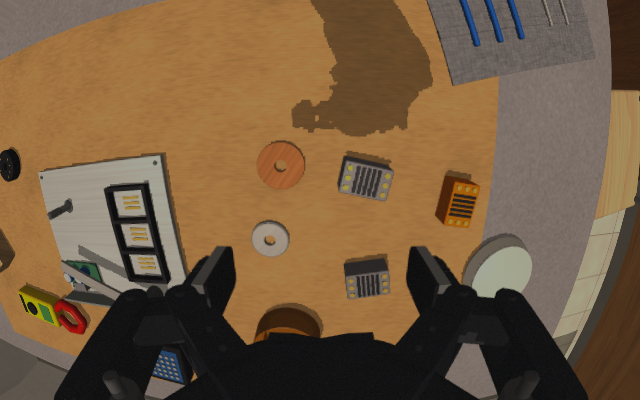

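The wrist view shows the disc at (280,165), the clamp at (270,239) and two grey modules at (366,178) and (366,278). The orange block at (459,204) is the look-alike and stays where it is.

```bash
cat >> h.py <<'E'
def mods(P,z0=.03,z1=.045,amin=150):
    m=((P[...,2]>z0)&(P[...,2]<z1)).astype(np.uint8); n,l,s,c=cv2.connectedComponentsWithStats(m)
    for i in range(1,n):
        if s[i,4]>amin: print("px",c[i].astype(int),meas(P,l==i,z0,z1))
E
python3 - <<'E'
from h import *
o,im,d,P=look()
mods(P)
z=P[...,2]-o["position"][2]
for sl in (np.s_[230:330,180:240],np.s_[230:330,400:460]):
    q=P[sl].reshape(-1,3); q=q[(q[:,2]>.15)]; k=q[np.argsort(q[:,2])[:8]]; print(np.round((k-o["position"])*1000,0).tolist())
E
```

```text
px [363 181] {'n': 1653, 'z': 38.6, 'circ': [462.0, 387.2], 'r': 35.2, 'rect': [[461.9, 387.4], [61.1, 41.1], 77.9], 'bb': [461.70001220703125, 387.70001220703125]}
px [458 206] {'n': 1258, 'z': 38.5, 'circ': [493.5, 516.2], 'r': 35.0, 'rect': [[493.9, 515.9], [40.4, 61.2], 81.6], 'bb': [493.5, 516.0999755859375]}
px [501 273] {'n': 1987, 'z': 34.4, 'circ': [619.1, 619.3], 'r': 59.1, 'rect': [[605.1, 619.2], [116.9, 84.4], 88.6], 'bb': [605.7999877929688, 618.9000244140625]}
px [365 284] {'n': 1128, 'z': 38.6, 'circ': [607.6, 397.1], 'r': 34.9, 'rect': [[607.2, 397.6], [41.8, 60.2], 8.5], 'bb': [607.7999877929688, 397.0]}
px [ 37 307] {'n': 664, 'z': 34.9, 'circ': [742.3, -302.4], 'r': 71.5, 'rect': [[743.1, -300.8], [136.1, 64.7], 83.7], 'bb': [743.4000244140625, -301.0]}
px [ 89 299] {'n': 248, 'z': 37.8, 'circ': [673.7, -86.2], 'r': 66.7, 'rect': [[674.2, -86.2], [4.3, 133.4], 2.2], 'bb': [674.0, -86.19999694824219]}
px [284 325] {'n': 375, 'z': 37.5, 'circ': [705.4, 277.4], 'r': 48.1, 'rect': [[688.6, 276.7], [34.7, 96.2], 2.6], 'bb': [689.5999755859375, 277.3999938964844]}
px [170 365] {'n': 966, 'z': 37.2, 'circ': [809.0, 43.5], 'r': 65.3, 'rect': [[808.1, 44.2], [77.9, 111.9], 83.2], 'bb': [808.7999877929688, 43.0]}
[[0.0, -42.0, 13.0], [-1.0, -43.0, 13.0], [6.0, -42.0, 13.0], [8.0, -43.0, 13.0], [-4.0, -43.0, 13.0], [-1.0, -43.0, 14.0], [-1.0, -42.0, 14.0], [-1.0, -42.0, 14.0]]
[[7.0, 43.0, 12.0], [6.0, 43.0, 13.0], [-1.0, 43.0, 13.0], [-7.0, 43.0, 13.0], [7.0, 43.0, 13.0], [2.0, 43.0, 13.0], [8.0, 43.0, 13.0], [3.0, 43.0, 13.0]]
```

Request:
servo_tool --targets '[{"offset": [-2, -26, 20], "turn": -0.004}, {"offset": [-2, -26, 40], "turn": 0}, {"offset": [0, 0, 45], "turn": 0}, {"offset": [0, 0, 45], "turn": 0}, {"offset": [0, 0, 45], "turn": 0}, {"offset": [0, 0, 25], "turn": 0}, {"offset": [0, 0, 0], "turn": 0}, {"offset": [0, 0, 0], "turn": 0}]'

```text
time_s: 3.0
position: [0.4476, 0.2831, 0.0294]
eef_rot: [-0.0, -0.002, 1.0, -0.0]
contact_force: [0.3, 0.0, -0.0]
finger_gap: 0.998
gripper_force: 0.0
```

Run:
```python
from h import *
st();o,im,d,P=look()
find(P,"disc_center",.004,.015)
```

```text
t 3.0 pos [447.6 283.1  29.4] yaw 0.0047 F [ 0.3  0.  -0. ] gap 85.2 gf 0.0
disc_center 0.79 px 318 230 {'n': 7542, 'z': 8.3, 'circ': [448.4, 282.2], 'r': 31.3, 'rect': [[448.5, 281.9], [61.6, 61.3], 24.3], 'bb': [448.6000061035156, 282.29998779296875]}
disc_center 0.3 px 19 380 None
```

Request:
servo_tool --targets '[{"offset": [-1, -1, 15], "turn": 0}, {"offset": [0, 0, 12], "turn": 0}, {"offset": [0, 0, 6], "turn": 0}, {"offset": [0, 0, 0], "turn": 0}]'

```text
time_s: 3.5
position: [0.4486, 0.2813, -0.0043]
eef_rot: [-0.0, -0.002, 1.0, -0.0]
contact_force: [0.2, 0.3, 0.6]
finger_gap: 0.997
gripper_force: 0.0
```

Request:
servo_tool --targets '[{"offset": [0, 0, 0], "turn": 0}, {"offset": [0, 0, 0], "turn": 0}, {"offset": [0, 0, 0], "turn": 0}, {"offset": [0, 0, 0], "turn": 0}, {"offset": [0, 0, 0], "turn": 0}, {"offset": [0, 0, 0], "turn": 0}]' --jaw 50 --squeeze 40

```text
time_s: 4.1
position: [0.4494, 0.2816, -0.0032]
eef_rot: [0.001, -0.002, 1.0, 0.0]
contact_force: [-0.9, -0.9, 5.6]
finger_gap: 0.693
gripper_force: 43.5
```

Request:
servo_tool --targets '[{"offset": [0, 0, -20], "turn": 0}, {"offset": [0, 0, -40], "turn": 0}, {"offset": [0, 0, -40], "turn": 0}, {"offset": [0, 0, -50], "turn": 0}, {"offset": [0, 0, -50], "turn": 0}, {"offset": [0, 0, 0], "turn": 0}]'

```text
time_s: 4.7
position: [0.4531, 0.2833, 0.2033]
eef_rot: [0.006, -0.002, 1.0, 0.003]
contact_force: [2.1, -0.7, -0.1]
finger_gap: 0.691
gripper_force: 43.8
```

Request:
servo_tool --targets '[{"offset": [-9, -46, 0], "turn": 0}, {"offset": [-9, -46, 0], "turn": 0}, {"offset": [-9, -46, 0], "turn": 0}, {"offset": [-9, -46, 0], "turn": 0}, {"offset": [-9, -46, 0], "turn": 0}, {"offset": [-9, -46, 0], "turn": 0}, {"offset": [-9, -46, 0], "turn": 0}, {"offset": [-9, -46, 0], "turn": 0}, {"offset": [0, 0, 0], "turn": 0}, {"offset": [0, 0, 0], "turn": 0}, {"offset": [0, 0, 0], "turn": 0}]'

```text
time_s: 5.8
position: [0.5215, -0.0855, 0.1954]
eef_rot: [-0.001, -0.002, 1.0, 0.0]
contact_force: [-0.6, 0.3, -0.5]
finger_gap: 0.69
gripper_force: 43.8
```

Run:
```python
from h import *
st();o,im,d,P=look("w2")
t=o["position"]
m=(abs(P[...,0]-.5)<.05)&(abs(P[...,1]+.09)<.05)&(P[...,2]>.025)&(P[...,2]<.075)
for z0,z1 in((.06,.075),(.05,.06),(.04,.05),(.025,.04)): print(z0,meas(P,m,z0,z1))
find(P,"disc_center",t[2]-.02,t[2]+.05)
for q in("stud_foot","bay0","socket","disc_center","chassis"):
    for a in bot.mark_of("wrist",q)[:3]:
        T=CI["T_tool_cam"]; p=T[:3,:3]@a["point"]+T[:3,3]; print(q,round(a["conf"],2),np.round(toolw(p,o)*1000,1))
```

```text
t 5.8 pos [521.5 -85.5 195.4] yaw 0.0038 F [-0.6  0.3 -0.5] gap 58.9 gf 43.8
0.06 {'n': 153, 'z': 67.0, 'circ': [503.1, -90.5], 'r': 6.4, 'rect': [[503.1, -90.5], [12.0, 10.9], 0.3], 'bb': [503.1000061035156, -90.5]}
0.05 None
0.04 {'n': 28, 'z': 46.4, 'circ': [501.2, -90.7], 'r': 5.8, 'rect': [[499.0, -91.0], [4.7, 11.6], 6.2], 'bb': [499.29998779296875, -90.69999694824219]}
0.025 None
disc_center 0.78 px 320 251 {'n': 10766, 'z': 206.8, 'circ': [520.6, -85.6], 'r': 31.3, 'rect': [[520.7, -85.3], [59.3, 62.5], 89.6], 'bb': [520.7000122070312, -85.4000015258789]}
disc_center 0.27 px 383 171 None
stud_foot 0.58 [504.5 -90.3  14.7]
stud_foot 0.52 [550.7 -15.9  -3.9]
bay0 0.96 [547.4  56.9  17.3]
bay0 0.81 [593.5  62.8  16.4]
bay0 0.72 [501.6  55.9  13.5]
disc_center 0.91 [514.9 -85.2 202.3]
```

View pics/w2.png

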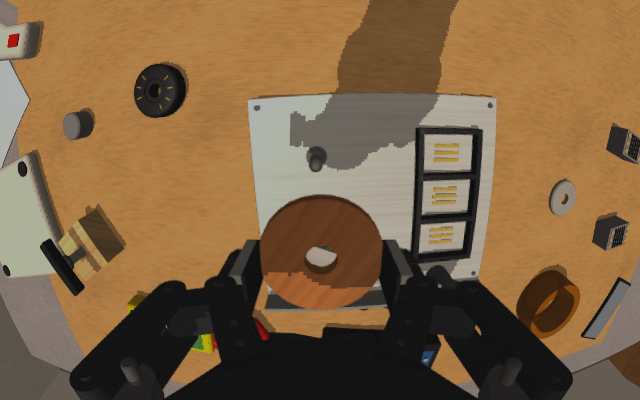

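Request:
servo_tool --targets '[{"offset": [9, -3, 20], "turn": 0}, {"offset": [9, -2, 40], "turn": 0}, {"offset": [0, 0, 40], "turn": 0}, {"offset": [0, 0, 15], "turn": 0}, {"offset": [0, 0, 0], "turn": 0}, {"offset": [0, 0, 0], "turn": 0}, {"offset": [0, 0, 0], "turn": 0}]'

```text
time_s: 6.85
position: [0.5055, -0.0917, 0.0824]
eef_rot: [0.001, -0.002, 1.0, -0.0]
contact_force: [0.6, 0.5, 1.1]
finger_gap: 0.689
gripper_force: 43.8
```

Run:
```python
from h import *
st();o,im,d,P=look("w3")
t=o["position"]
find(P,"disc_center",t[2]-.02,t[2]+.05)
cv2.imwrite("pics/w3c.png",cv2.resize(im[150:350,220:420],None,fx=2.5,fy=2.5))
```

```text
t 6.8 pos [505.5 -91.7  82.4] yaw 0.0035 F [0.6 0.5 1.1] gap 58.8 gf 43.8
disc_center 0.71 px 320 251 {'n': 10813, 'z': 93.8, 'circ': [504.6, -91.5], 'r': 31.2, 'rect': [[504.5, -91.5], [61.7, 59.4], 1.4], 'bb': [504.5, -91.5]}
disc_center 0.51 px 440 367 {'n': 783, 'z': 64.4, 'circ': [622.9, -27.5], 'r': 79.7, 'rect': [[613.1, -21.9], [159.4, 22.7], 60.1], 'bb': [622.2999877929688, -25.899999618530273]}
```

View pics/w3c.png

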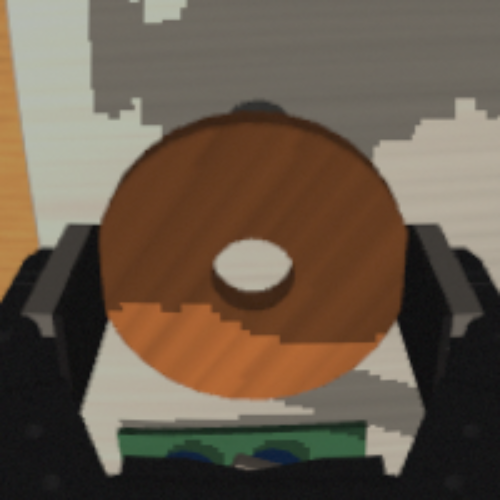

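Request:
servo_tool --targets '[{"offset": [1.5, 1, 0], "turn": 0}, {"offset": [0, 0, 0], "turn": 0}, {"offset": [0, 0, 8], "turn": 0}, {"offset": [0, 0, 8], "turn": 0}, {"offset": [0, 0, 8], "turn": 0}, {"offset": [0, 0, 8], "turn": 0}, {"offset": [0, 0, 0], "turn": 0}]'

```text
time_s: 7.65
position: [0.5018, -0.0902, 0.0474]
eef_rot: [-0.001, -0.002, 1.0, 0.0]
contact_force: [0.1, -0.6, -0.3]
finger_gap: 0.695
gripper_force: 43.8
```

Request:
servo_tool --targets '[{"offset": [-1, 0, 8], "turn": 0}, {"offset": [0, 0, 8], "turn": 0}, {"offset": [0, 0, 8], "turn": 0}, {"offset": [0, 0, 6], "turn": 0}, {"offset": [0, 0, 4], "turn": 0}, {"offset": [0, 0, 0], "turn": 0}]'

```text
time_s: 8.25
position: [0.5032, -0.0903, 0.0143]
eef_rot: [-0.001, -0.002, 1.0, 0.0]
contact_force: [0.5, 0.5, -0.2]
finger_gap: 0.69
gripper_force: 43.8
```

Request:
servo_tool --targets '[{"offset": [0, 0, 0], "turn": 0}, {"offset": [0, 0, 0], "turn": 0}, {"offset": [0, 0, 0], "turn": 0}, {"offset": [0, 0, 0], "turn": 0}, {"offset": [0, 0, -30], "turn": 0}, {"offset": [0, 0, -40], "turn": 0}, {"offset": [0, 0, -40], "turn": 0}, {"offset": [-10, 0, -40], "turn": 0}, {"offset": [-20, 0, 0], "turn": 0}, {"offset": [0, 0, 0], "turn": 0}]' --jaw 85

```text
time_s: 9.25
position: [0.5368, -0.091, 0.167]
eef_rot: [0.003, -0.002, 1.0, -0.001]
contact_force: [-0.5, 0.1, -0.2]
finger_gap: 0.994
gripper_force: 0.0
```

Run:
```python
from h import *
st();o,im,d,P=look()
find(P,"disc_center",.015,.03)
m=(abs(P[...,0]-.5)<.05)&(abs(P[...,1]+.09)<.05)
print(meas(P,m,.06,.075))
mods(P,.024,.034,80)
```

```text
t 9.2 pos [536.8 -91.  167. ] yaw 0.0037 F [-0.5  0.1 -0.2] gap 84.9 gf 0.0
disc_center 0.75 px 321 144 {'n': 2991, 'z': 23.3, 'circ': [503.5, -89.9], 'r': 31.4, 'rect': [[503.0, -90.3], [59.9, 61.0], 0.2], 'bb': [503.0, -90.30000305175781]}
{'n': 190, 'z': 66.7, 'circ': [503.3, -90.2], 'r': 6.5, 'rect': [[502.9, -90.0], [11.2, 11.2], 0.4], 'bb': [502.8999938964844, -90.0]}
px [ 9 22] {'n': 510, 'z': 29.8, 'circ': [303.1, -536.0], 'r': 43.3, 'rect': [[301.0, -534.4], [71.9, 66.1], 75.8], 'bb': [300.20001220703125, -530.0]}
px [146  73] {'n': 944, 'z': 24.6, 'circ': [424.3, -268.2], 'r': 28.9, 'rect': [[423.9, -268.6], [55.2, 56.1], 46.8], 'bb': [424.3999938964844, -268.29998779296875]}
px [ 59 114] {'n': 491, 'z': 30.0, 'circ': [451.9, -402.0], 'r': 18.5, 'rect': [[451.6, -401.7], [35.2, 35.3], 25.3], 'bb': [451.8999938964844, -401.70001220703125]}
px [463 184] {'n': 3317, 'z': 29.1, 'circ': [546.8, 57.2], 'r': 86.6, 'rect': [[546.3, 57.1], [156.9, 77.8], 2.9], 'bb': [545.7999877929688, 57.0]}
px [637 136] {'n': 101, 'z': 27.8, 'circ': [458.5, 366.1], 'r': 21.4, 'rect': [[459.8, 358.
[... 792 characters left out ...]
-65.2], [14.0, 12.0], 2.1], 'bb': [645.2000122070312, -65.30000305175781]}
px [556 293] {'n': 307, 'z': 29.0, 'circ': [707.8, 266.0], 'r': 47.9, 'rect': [[694.8, 256.7], [32.6, 95.7], 35.4], 'bb': [703.5999755859375, 265.5]}
px [570 313] {'n': 218, 'z': 29.2, 'circ': [733.0, 289.2], 'r': 35.8, 'rect': [[741.3, 299.9], [27.1, 71.6], 51.9], 'bb': [734.4000244140625, 292.5]}
px [338 300] {'n': 754, 'z': 29.1, 'circ': [674.1, -70.1], 'r': 81.7, 'rect': [[673.6, -70.1], [3.6, 163.3], 2.7], 'bb': [673.7000122070312, -70.0999984741211]}
px [246 331] {'n': 288, 'z': 26.5, 'circ': [725.8, -184.3], 'r': 26.0, 'rect': [[726.5, -184.8], [52.1, 19.7], 57.5], 'bb': [728.0999755859375, -184.3000030517578]}
```

Request:
servo_tool --targets '[{"offset": [24, -44, 3], "turn": 0}, {"offset": [24, -44, 3], "turn": 0}, {"offset": [24, -44, 3], "turn": 0}, {"offset": [24, -44, 3], "turn": 0}, {"offset": [0, 0, 30], "turn": 0}, {"offset": [0, 0, 0], "turn": 0}, {"offset": [0, 0, 0], "turn": 0}]'

```text
time_s: 10.05
position: [0.437, -0.2644, 0.122]
eef_rot: [-0.002, -0.002, 1.0, 0.001]
contact_force: [-0.0, -0.3, -0.3]
finger_gap: 0.995
gripper_force: 0.0
```

Run:
```python
from h import *
st();o,im,d,P=look()
find(P,"toroid_center",.021,.028);find(P,"cap_center",.028,.034)
```

```text
t 10.1 pos [ 437.  -264.4  122. ] yaw 0.0032 F [-0.  -0.3 -0.3] gap 84.9 gf 0.0
cap_center 0.82 px 170 207 {'n': 955, 'z': 30.3, 'circ': [450.4, -401.4], 'r': 17.7, 'rect': [[450.4, -401.7], [33.8, 33.9], 5.0], 'bb': [450.5, -401.5]}
cap_center 0.59 px 529 257 {'n': 1540, 'z': 29.3, 'circ': [584.8, 7.9], 'r': 144.1, 'rect': [[570.9, 7.3], [202.7, 233.0], 2.5], 'bb': [571.2999877929688, 10.300000190734863]}
```

Run:
```python
from h import *
o,im,d,P=look()
m=(np.hypot(P[...,0]-.424,P[...,1]+.268)<.045)
print(meas(P,m,.021,.03),meas(P,m,.012,.03))
```

```text
{'n': 3906, 'z': 24.0, 'circ': [423.8, -269.2], 'r': 31.1, 'rect': [[423.5, -269.2], [60.2, 60.7], 41.1], 'bb': [423.3999938964844, -268.8999938964844]} {'n': 4138, 'z': 23.9, 'circ': [423.7, -269.3], 'r': 31.2, 'rect': [[423.4, -268.9], [60.9, 61.8], 88.5], 'bb': [423.3999938964844, -269.0]}
```

Request:
servo_tool --targets '[{"offset": [13.4, -4.7, 10], "turn": 0}, {"offset": [0, 0, 40], "turn": 0}, {"offset": [0, 0, 40], "turn": 0}, {"offset": [0, 0, 20], "turn": 0}, {"offset": [0, 0, 11], "turn": 0}, {"offset": [0, 0, 0], "turn": 0}]'

```text
time_s: 10.85
position: [0.4252, -0.2698, 0.0014]
eef_rot: [-0.001, -0.002, 1.0, 0.001]
contact_force: [1.0, -0.2, 0.6]
finger_gap: 0.994
gripper_force: 0.0
```

Request:
servo_tool --targets '[{"offset": [0, 0, 0], "turn": 0}, {"offset": [0, 0, 0], "turn": 0}, {"offset": [0, 0, 0], "turn": 0}, {"offset": [0, 0, 0], "turn": 0}, {"offset": [0, 0, 0], "turn": 0}, {"offset": [0, 0, 0], "turn": 0}]' --jaw 50 --squeeze 60

```text
time_s: 11.45
position: [0.4265, -0.2706, 0.0042]
eef_rot: [0.002, -0.002, 1.0, -0.0]
contact_force: [-0.6, 4.7, 8.7]
finger_gap: 0.707
gripper_force: 62.5
```

Request:
servo_tool --targets '[{"offset": [0, 0, -20], "turn": 0}, {"offset": [0, 0, -35], "turn": 0}, {"offset": [0, 0, -35], "turn": 0}, {"offset": [-16, 35, -35], "turn": 0}, {"offset": [-16, 35, -5], "turn": 0}, {"offset": [-16, 35, 0], "turn": 0}, {"offset": [-16, 35, 0], "turn": 0}, {"offset": [-16, 38, 0], "turn": 0}, {"offset": [0, 0, 0], "turn": 0}, {"offset": [0, 0, 0], "turn": 0}, {"offset": [0, 0, 0], "turn": 0}]'

```text
time_s: 12.55
position: [0.5038, -0.0943, 0.131]
eef_rot: [0.0, -0.001, 1.0, -0.0]
contact_force: [0.5, -1.2, -4.2]
finger_gap: 0.702
gripper_force: 67.5
```

```bash
cat >> h.py <<'E'
def held(h,rmax=.04,mask=None):
    """held object's top: points near TCP xy with z in tcp+h range"""
    o,im,d,P=look(); t=o["position"]; m=np.hypot(P[...,0]-t[0],P[...,1]-t[1])<rmax
    print("held",meas(P,m&(abs(P[...,1]-t[1])<.029),t[2]+h[0],t[2]+h[1])); return o,im,d,P
E
python3 - <<'E'
from h import *
st();o,im,d,P=held((.015,.03))
t=o["position"]
find(P,"toroid_center",t[2]+.01,t[2]+.05)
m=np.hypot(P[...,0]-.503,P[...,1]+.09)<.04
print(meas(P,m,.06,.075),meas(P,m,.02,.026))
E
```

```text
t 12.6 pos [503.8 -94.3 131. ] yaw 0.0027 F [ 0.5 -1.2 -4.2] gap 59.9 gf 67.5
held {'n': 11056, 'z': 150.7, 'circ': [501.0, -94.0], 'r': 31.2, 'rect': [[500.3, -94.2], [60.4, 58.0], 0.1], 'bb': [500.29998779296875, -94.19999694824219]}
toroid_center 0.89 px 320 250 {'n': 11659, 'z': 150.6, 'circ': [501.0, -94.7], 'r': 31.8, 'rect': [[500.0, -94.1], [60.5, 60.9], 88.1], 'bb': [500.0, -93.9000015258789]}
None {'n': 2056, 'z': 23.3, 'circ': [501.4, -89.9], 'r': 30.5, 'rect': [[490.0, -89.1], [60.5, 36.4], 85.7], 'bb': [491.1000061035156, -90.0]}
```

Request:
servo_tool --targets '[{"offset": [-2.5, 4, 20], "turn": 0}, {"offset": [0, 0, 25], "turn": 0}, {"offset": [0, 0, 0], "turn": 0}, {"offset": [0, 0, 0], "turn": 0}, {"offset": [0, 0, 0], "turn": 0}]'

```text
time_s: 13.15
position: [0.5072, -0.0905, 0.0867]
eef_rot: [0.001, -0.001, 1.0, -0.0]
contact_force: [-0.5, 0.4, -3.6]
finger_gap: 0.7
gripper_force: 67.6
```

Run:
```python
from h import *
st();o,im,d,P=held((.015,.03))
```

```text
t 13.2 pos [507.2 -90.5  86.7] yaw 0.0023 F [-0.5  0.4 -3.6] gap 59.8 gf 67.6
held {'n': 11037, 'z': 106.4, 'circ': [504.4, -90.1], 'r': 31.2, 'rect': [[503.4, -90.5], [57.9, 60.3], 89.9], 'bb': [503.3999938964844, -90.5]}
```

Request:
servo_tool --targets '[{"offset": [1, 0, 5], "turn": 0}, {"offset": [0, 0, 8], "turn": 0}, {"offset": [0, 0, 8], "turn": 0}, {"offset": [0, 0, 8], "turn": 0}, {"offset": [0, 0, 8], "turn": 0}, {"offset": [0, 0, 0], "turn": 0}]'

```text
time_s: 13.8
position: [0.5044, -0.0894, 0.0471]
eef_rot: [-0.001, -0.002, 1.0, 0.0]
contact_force: [0.1, -0.5, -4.1]
finger_gap: 0.703
gripper_force: 67.5
```

Request:
servo_tool --targets '[{"offset": [-1, -0.5, 8], "turn": 0}, {"offset": [0, 0, 7], "turn": 0}, {"offset": [0, 0, 5], "turn": 0}, {"offset": [0, 0, 0], "turn": 0}]'

```text
time_s: 14.2
position: [0.506, -0.0901, 0.0279]
eef_rot: [-0.001, -0.002, 1.0, 0.0]
contact_force: [-0.3, 0.6, -4.5]
finger_gap: 0.706
gripper_force: 67.6
```

Request:
servo_tool --targets '[{"offset": [0, 0, 0], "turn": 0}, {"offset": [0, 0, 0], "turn": 0}, {"offset": [0, 0, 0], "turn": 0}, {"offset": [0, 0, 0], "turn": 0}, {"offset": [0, 0, -30], "turn": 0}, {"offset": [0, 0, -40], "turn": 0}, {"offset": [0, 0, -40], "turn": 0}, {"offset": [-15, 0, -30], "turn": 0}, {"offset": [-15, 0, 0], "turn": 0}, {"offset": [0, 0, 0], "turn": 0}]' --jaw 85

```text
time_s: 15.2
position: [0.539, -0.0906, 0.1703]
eef_rot: [0.002, -0.002, 1.0, -0.001]
contact_force: [0.2, -0.9, -0.3]
finger_gap: 0.994
gripper_force: 0.0
```

Run:
```python
from h import *
st();o,im,d,P=look()
m=np.hypot(P[...,0]-.503,P[...,1]+.09)<.04
print(meas(P,m,.06,.075),meas(P,m,.042,.052))
```

```text
t 15.2 pos [539.  -90.6 170.3] yaw 0.0036 F [ 0.2 -0.9 -0.3] gap 84.8 gf 0.0
{'n': 199, 'z': 66.2, 'circ': [503.4, -90.2], 'r': 6.7, 'rect': [[503.1, -89.9], [12.7, 12.5], 27.2], 'bb': [503.3999938964844, -90.0999984741211]} {'n': 3528, 'z': 46.9, 'circ': [503.3, -90.1], 'r': 31.3, 'rect': [[503.2, -90.5], [60.8, 61.6], 0.4], 'bb': [503.29998779296875, -90.5]}
```

Request:
servo_tool --targets '[{"offset": [-3, 44, 0], "turn": 0}, {"offset": [-3, 44, 0], "turn": 0}, {"offset": [-3, 44, 0], "turn": 0}, {"offset": [-3, 44, 0], "turn": 0}, {"offset": [-3, 44, 0], "turn": 0}, {"offset": [-3, 44, 0], "turn": 0}, {"offset": [-3, 44, 0], "turn": 0}, {"offset": [-3, 44, 25], "turn": 0}, {"offset": [0, 0, 25], "turn": 0}, {"offset": [0, 0, 0], "turn": 0}, {"offset": [0, 0, 0], "turn": 0}]'

```text
time_s: 16.35
position: [0.5578, 0.2604, 0.1181]
eef_rot: [-0.002, -0.001, 1.0, -0.001]
contact_force: [0.4, -0.0, 1.1]
finger_gap: 0.996
gripper_force: 0.0
```

Run:
```python
from h import *
st();o,im,d,P=look()
find(P,"clamp_center",.003,.015,2)
m=np.hypot(P[...,0]-.552,P[...,1]-.263)<.05
print(meas(P,m,.006,.015),meas(P,m,.004,.015))
mods(P,.033,.044,400)
```

```text
t 16.4 pos [557.8 260.4 118.1] yaw 0.0029 F [ 0.4 -0.   1.1] gap 85.1 gf 0.0
clamp_center 0.6 px 337 319 {'n': 582, 'z': 9.2, 'circ': [710.2, 277.1], 'r': 49.9, 'rect': [[691.2, 275.0], [38.3, 99.7], 6.4], 'bb': [693.9000244140625, 277.1000061035156]}
clamp_center 0.58 px 322 183 {'n': 2792, 'z': 8.2, 'circ': [552.7, 262.4], 'r': 27.3, 'rect': [[552.4, 262.4], [53.4, 53.2], 2.4], 'bb': [552.5, 262.3999938964844]}
{'n': 2719, 'z': 8.2, 'circ': [552.7, 262.4], 'r': 27.3, 'rect': [[552.4, 262.4], [53.1, 53.1], 89.9], 'bb': [552.4000244140625, 262.3999938964844]} {'n': 2780, 'z': 8.2, 'circ': [553.0, 262.5], 'r': 27.6, 'rect': [[552.6, 262.4], [53.5, 53.1], 0.5], 'bb': [552.5999755859375, 262.3999938964844]}
px [480  84] {'n': 3276, 'z': 38.5, 'circ': [461.3, 387.2], 'r': 35.5, 'rect': [[462.1, 387.2], [60.6, 40.7], 77.4], 'bb': [461.8999938964844, 387.20001220703125]}
px [585 137] {'n': 1636, 'z': 38.4, 'circ': [494.1, 516.5], 'r': 34.9, 'rect': [[493.9, 516.5], [42.4, 60.4], 81.4], 'bb': [493.79998779296875, 515.9000244140625]}
px [610 247] {'n': 1809, 'z': 35.5, 'circ': [621.2, 619.0], 'r': 49.1, 'rect': [[620.3, 618.2], [93.2, 92.2], 48.4], 'bb': [621.7999877929688, 618.7999877929688]}
px [487 266] {'n': 1980, 'z': 38.6, 'circ': [623.8, 417.1], 'r': 35.3, 'rect': [[623.6, 416.9], [41.3, 60.6], 6.7], 'bb': [622.2000122070312, 416.79998779296875]}
px [342 325] {'n': 604, 'z': 38.5, 'circ': [697.6, 282.8], 'r': 44.3, 'rect': [[685.0, 284.7], [88.6, 25.5], 81.7], 'bb': [688.0, 282.79998779296875]}
px [161 381] {'n': 963, 'z': 37.2, 'circ': [807.2, 49.9], 'r': 60.0, 'rect': [[811.6, 57.3], [39.2, 119.5], 58.8], 'bb': [805.4000244140625, 49.70000076293945]}
```

Request:
servo_tool --targets '[{"offset": [5.2, 2, 10], "turn": 0}, {"offset": [0, 0, 40], "turn": 0}, {"offset": [0, 0, 40], "turn": 0}, {"offset": [0, 0, 20], "turn": 0}, {"offset": [0, 0, 9], "turn": 0}, {"offset": [0, 0, 3], "turn": 0}, {"offset": [0, 0, 0], "turn": 0}]'

```text
time_s: 17.15
position: [0.5549, 0.2633, -0.0022]
eef_rot: [0.001, -0.001, 1.0, 0.0]
contact_force: [-0.2, 0.1, -0.1]
finger_gap: 0.997
gripper_force: 0.0
```

Request:
servo_tool --targets '[{"offset": [0, 0, 0], "turn": 0}, {"offset": [0, 0, 0], "turn": 0}, {"offset": [0, 0, 0], "turn": 0}, {"offset": [0, 0, 0], "turn": 0}, {"offset": [0, 0, 0], "turn": 0}, {"offset": [0, 0, 0], "turn": 0}]' --jaw 40 --squeeze 50

```text
time_s: 17.75
position: [0.5552, 0.2636, -0.0012]
eef_rot: [0.001, -0.002, 1.0, 0.0]
contact_force: [-0.9, -0.8, 7.4]
finger_gap: 0.596
gripper_force: 51.5
```

Request:
servo_tool --targets '[{"offset": [0, 0, -20], "turn": 0}, {"offset": [0, 0, -40], "turn": 0}, {"offset": [0, 0, -40], "turn": 0}, {"offset": [0, 0, -40], "turn": 0}, {"offset": [0, 0, 0], "turn": 0}]'

```text
time_s: 18.25
position: [0.5582, 0.2648, 0.1439]
eef_rot: [0.005, -0.002, 1.0, 0.002]
contact_force: [1.1, 0.8, -0.1]
finger_gap: 0.595
gripper_force: 52.7
```

Run:
```python
from h import *
st();o,im,d,P=held((.004,.02))
```

```text
t 18.2 pos [558.2 264.8 143.9] yaw 0.0034 F [ 1.1  0.8 -0.1] gap 50.8 gf 52.7
held {'n': 8263, 'z': 153.3, 'circ': [555.0, 264.9], 'r': 29.8, 'rect': [[556.4, 265.0], [55.1, 55.6], 46.1], 'bb': [555.5, 264.8999938964844]}
```

Request:
servo_tool --targets '[{"offset": [6.5, -44.4, 0], "turn": 0}, {"offset": [6.5, -44.4, 0], "turn": 0}, {"offset": [6.5, -44.4, 0], "turn": 0}, {"offset": [6.5, -44.4, 0], "turn": 0}, {"offset": [6.5, -44.4, 0], "turn": 0}, {"offset": [6.5, -44.4, 0], "turn": 0}, {"offset": [6.5, -44.4, 0], "turn": 0}, {"offset": [6.5, -44.4, 20], "turn": 0}, {"offset": [0, 0, 30], "turn": 0}, {"offset": [0, 0, 0], "turn": 0}, {"offset": [0, 0, 0], "turn": 0}]'

```text
time_s: 19.4
position: [0.5019, -0.0913, 0.0862]
eef_rot: [-0.002, -0.002, 1.0, 0.001]
contact_force: [0.2, -0.1, -0.5]
finger_gap: 0.593
gripper_force: 52.7
```

Run:
```python
from h import *
st();o,im,d,P=held((.004,.02))
find(P,"clamp_center",o["position"][2]+.004,o["position"][2]+.02,2)
```

```text
t 19.4 pos [501.9 -91.3  86.2] yaw 0.0033 F [ 0.2 -0.1 -0.5] gap 50.6 gf 52.7
held {'n': 8289, 'z': 95.6, 'circ': [499.3, -91.2], 'r': 30.0, 'rect': [[500.4, -91.8], [54.9, 56.8], 40.8], 'bb': [499.29998779296875, -91.30000305175781]}
clamp_center 0.82 px 320 246 {'n': 7667, 'z': 95.6, 'circ': [499.3, -91.1], 'r': 27.5, 'rect': [[499.3, -90.9], [54.9, 50.9], 3.2], 'bb': [499.29998779296875, -91.30000305175781]}
```

Request:
servo_tool --targets '[{"offset": [-3.8, 1, 0], "turn": 0}, {"offset": [0, 0, 6], "turn": 0}, {"offset": [0, 0, 6], "turn": 0}, {"offset": [0, 0, 6], "turn": 0}, {"offset": [0, 0, 4], "turn": 0}, {"offset": [0, 0, 0], "turn": 0}, {"offset": [0, 0, 0], "turn": 0}]'

```text
time_s: 20.2
position: [0.5069, -0.091, 0.0648]
eef_rot: [-0.0, -0.002, 1.0, 0.0]
contact_force: [-0.4, 0.0, -0.3]
finger_gap: 0.589
gripper_force: 52.7
```

Request:
servo_tool --targets '[{"offset": [1, 0.5, 5], "turn": 0}, {"offset": [0, 0, 5], "turn": 0}, {"offset": [0, 0, 5], "turn": 0}, {"offset": [0, 0, 3], "turn": 0}, {"offset": [0, 0, 0], "turn": 0}]'

```text
time_s: 20.7
position: [0.5056, -0.0904, 0.0464]
eef_rot: [-0.001, -0.002, 1.0, 0.0]
contact_force: [-0.1, -0.3, -0.8]
finger_gap: 0.592
gripper_force: 52.7
```

Request:
servo_tool --targets '[{"offset": [0, 0, 0], "turn": 0}, {"offset": [0, 0, 0], "turn": 0}, {"offset": [0, 0, 0], "turn": 0}, {"offset": [0, 0, 0], "turn": 0}, {"offset": [0, 0, -30], "turn": 0}, {"offset": [0, 0, -40], "turn": 0}, {"offset": [0, 0, -40], "turn": 0}, {"offset": [-15, 0, 0], "turn": 0}, {"offset": [-15, 0, 0], "turn": 0}, {"offset": [0, 0, 0], "turn": 0}]' --jaw 85

```text
time_s: 21.7
position: [0.5379, -0.0907, 0.1577]
eef_rot: [0.001, -0.002, 1.0, -0.0]
contact_force: [0.1, 0.6, -0.3]
finger_gap: 0.997
gripper_force: 0.0
```

Run:
```python
from h import *
st();o,im,d,P=look()
m=np.hypot(P[...,0]-.503,P[...,1]+.09)<.04
print(meas(P,m,.062,.075),meas(P,m,.05,.06))
```

```text
t 21.7 pos [537.9 -90.7 157.7] yaw 0.0037 F [ 0.1  0.6 -0.3] gap 85.2 gf 0.0
{'n': 203, 'z': 66.8, 'circ': [503.3, -90.0], 'r': 6.6, 'rect': [[503.1, -90.1], [11.2, 11.6], 0.4], 'bb': [503.1000061035156, -90.0999984741211]} {'n': 3142, 'z': 55.2, 'circ': [503.2, -90.3], 'r': 27.3, 'rect': [[503.1, -89.9], [53.4, 53.2], 84.2], 'bb': [503.20001220703125, -90.4000015258789]}
```

Request:
servo_tool --targets '[{"offset": [10, -44, 0], "turn": 0}, {"offset": [10, -44, 0], "turn": 0}, {"offset": [10, -44, 0], "turn": 0}, {"offset": [10, -44, 0], "turn": 0}, {"offset": [10, -44, 0], "turn": 0}, {"offset": [10, -44, 0], "turn": 0}, {"offset": [10, -44, 20], "turn": 0}, {"offset": [0, 0, 30], "turn": 0}, {"offset": [0, 0, 0], "turn": 0}, {"offset": [0, 0, 0], "turn": 0}]' --jaw 60

```text
time_s: 22.75
position: [0.4659, -0.3972, 0.1064]
eef_rot: [-0.001, -0.002, 1.0, 0.001]
contact_force: [0.3, -0.6, -0.6]
finger_gap: 0.701
gripper_force: 0.0
```

Run:
```python
from h import *
st();o,im,d,P=look("w4")
m=np.hypot(P[...,0]-.4505,P[...,1]+.4016)<.04
print(meas(P,m,.027,.035))
```

```text
t 22.8 pos [ 465.9 -397.2  106.4] yaw 0.0033 F [ 0.3 -0.6 -0.6] gap 59.8 gf 0.0
{'n': 1786, 'z': 30.2, 'circ': [451.9, -403.0], 'r': 18.3, 'rect': [[452.0, -403.2], [36.0, 35.9], 61.3], 'bb': [452.0, -403.29998779296875]}
```

View pics/w4.png

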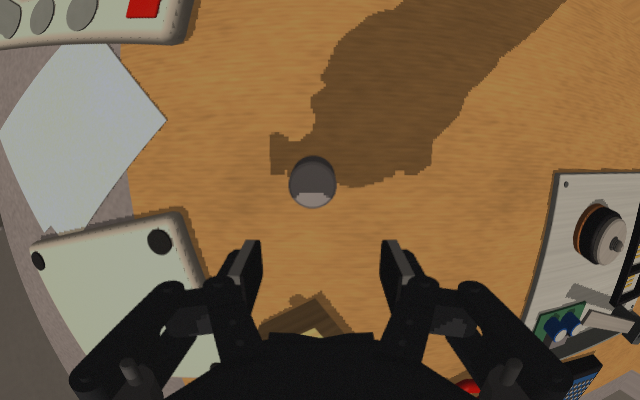

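The view shows the cap at (312,183) and the finished stack at (605,235). Now gripping the cap.

Request:
servo_tool --targets '[{"offset": [13.9, -6, 10], "turn": 0}, {"offset": [0, 0, 40], "turn": 0}, {"offset": [0, 0, 35], "turn": 0}, {"offset": [0, 0, 15], "turn": 0}, {"offset": [0, 0, 0], "turn": 0}]'

```text
time_s: 23.3
position: [0.4518, -0.4032, 0.0054]
eef_rot: [-0.001, -0.002, 1.0, 0.001]
contact_force: [0.7, 0.1, 0.8]
finger_gap: 0.705
gripper_force: 0.0
```

Request:
servo_tool --targets '[{"offset": [0, 0, 0], "turn": 0}, {"offset": [0, 0, 0], "turn": 0}, {"offset": [0, 0, 0], "turn": 0}, {"offset": [0, 0, 0], "turn": 0}, {"offset": [0, 0, 0], "turn": 0}, {"offset": [0, 0, 0], "turn": 0}]' --jaw 25 --squeeze 60

```text
time_s: 23.9
position: [0.4545, -0.4061, 0.0093]
eef_rot: [0.001, -0.002, 1.0, -0.001]
contact_force: [-0.7, 1.0, 5.9]
finger_gap: 0.401
gripper_force: 60.3
```

Request:
servo_tool --targets '[{"offset": [0, 0, -20], "turn": 0}, {"offset": [0, 0, -40], "turn": 0}, {"offset": [-7, 44, -40], "turn": 0}, {"offset": [-7, 44, -10], "turn": 0}, {"offset": [-7, 44, 0], "turn": 0}, {"offset": [-7, 44, 0], "turn": 0}, {"offset": [-7, 44, 0], "turn": 0}, {"offset": [-7, 44, 0], "turn": 0}, {"offset": [-7, 44, 0], "turn": 0}, {"offset": [0, 0, 0], "turn": 0}, {"offset": [0, 0, 0], "turn": 0}]'

```text
time_s: 25.0
position: [0.5006, -0.1031, 0.1112]
eef_rot: [0.001, -0.003, 1.0, -0.001]
contact_force: [0.1, -0.2, -0.9]
finger_gap: 0.399
gripper_force: 60.0
```

Run:
```python
from h import *
st();o,im,d,P=look();t=o["position"]
m=(np.hypot(P[...,0]-t[0],P[...,1]-t[1])<.03)&(abs(P[...,1]-t[1])<.0165)
print(meas(P,m,t[2]+.02,t[2]+.035))
find(P,"cap_center",t[2]+.02,t[2]+.035,2)
```

```text
t 25.0 pos [ 500.6 -103.1  111.2] yaw 0.0058 F [ 0.1 -0.2 -0.9] gap 34.1 gf 60.0
{'n': 3605, 'z': 132.2, 'circ': [498.6, -104.3], 'r': 19.0, 'rect': [[497.8, -103.2], [32.9, 34.7], 89.9], 'bb': [497.79998779296875, -103.19999694824219]}
cap_center 0.74 px 320 253 {'n': 3610, 'z': 132.2, 'circ': [497.7, -102.9], 'r': 17.7, 'rect': [[498.0, -103.2], [34.7, 33.5], 3.4], 'bb': [497.79998779296875, -103.0]}
```

Request:
servo_tool --targets '[{"offset": [-5.2, 13, 10], "turn": 0}, {"offset": [0, 0, 12], "turn": 0}, {"offset": [0, 0, 0], "turn": 0}, {"offset": [0, 0, 0], "turn": 0}, {"offset": [0, 0, 0], "turn": 0}]'

```text
time_s: 25.6
position: [0.5052, -0.0912, 0.0883]
eef_rot: [-0.0, -0.001, 1.0, 0.0]
contact_force: [-0.0, 0.3, -0.9]
finger_gap: 0.399
gripper_force: 60.0
```

Run:
```python
from h import *
st();o,im,d,P=look();t=o["position"]
find(P,"cap_center",t[2]+.018,t[2]+.035,2)
```

```text
t 25.6 pos [505.2 -91.2  88.3] yaw 0.0026 F [-0.   0.3 -0.9] gap 34.0 gf 60.0
cap_center 0.6 px 320 253 {'n': 4100, 'z': 109.2, 'circ': [502.9, -91.0], 'r': 18.4, 'rect': [[502.5, -90.8], [34.2, 36.1], 87.2], 'bb': [502.70001220703125, -91.0999984741211]}
```

Request:
servo_tool --targets '[{"offset": [-0.4, 0.8, 3], "turn": 0}, {"offset": [0, 0, 5], "turn": 0}, {"offset": [0, 0, 5], "turn": 0}, {"offset": [0, 0, 4], "turn": 0}, {"offset": [0, 0, 4], "turn": 0}, {"offset": [0, 0, 3], "turn": 0}, {"offset": [0, 0, 1], "turn": 0}, {"offset": [0, 0, 0], "turn": 0}, {"offset": [0, 0, 0], "turn": 0}]'

```text
time_s: 26.6
position: [0.5055, -0.0899, 0.0642]
eef_rot: [0.0, -0.002, 1.0, -0.0]
contact_force: [-3.2, 1.0, 9.6]
finger_gap: 0.398
gripper_force: 61.1
```

Seated with light contact force, so I'll release and check.

Request:
servo_tool --targets '[{"offset": [0, 0, 0], "turn": 0}, {"offset": [0, 0, 0], "turn": 0}, {"offset": [0, 0, 0], "turn": 0}, {"offset": [0, 0, 0], "turn": 0}, {"offset": [0, 0, -30], "turn": 0}, {"offset": [0, 0, -40], "turn": 0}, {"offset": [0, 0, -40], "turn": 0}, {"offset": [-15, 0, 0], "turn": 0}, {"offset": [-15, 0, 0], "turn": 0}, {"offset": [0, 0, 0], "turn": 0}]' --jaw 70

```text
time_s: 27.6
position: [0.5373, -0.0902, 0.1738]
eef_rot: [0.001, -0.002, 1.0, -0.0]
contact_force: [0.1, -0.2, -0.3]
finger_gap: 0.824
gripper_force: 0.0
```

Run:
```python
from h import *
st();o,im,d,P=look()
m=np.hypot(P[...,0]-.503,P[...,1]+.09)<.04
print(meas(P,m,.08,.095),meas(P,m,.05,.06))
mods(P,.055,.075,100); print("hub"); mods(P,.077,.09,50)
m=(abs(P[...,0]-.546)<.09)&(abs(P[...,1]-.057)<.05)
print(meas(P,m,.026,.033))
```

```text
t 27.6 pos [537.3 -90.2 173.8] yaw 0.0036 F [ 0.1 -0.2 -0.3] gap 70.4 gf 0.0
{'n': 1708, 'z': 85.2, 'circ': [503.5, -89.7], 'r': 18.3, 'rect': [[503.3, -89.9], [35.3, 35.1], 89.5], 'bb': [503.20001220703125, -89.9000015258789]} {'n': 1227, 'z': 55.1, 'circ': [503.2, -90.3], 'r': 27.1, 'rect': [[503.3, -90.3], [53.5, 52.9], 13.5], 'bb': [503.29998779296875, -89.9000015258789]}
px [319 137] {'n': 677, 'z': 55.6, 'circ': [502.7, -90.6], 'r': 26.2, 'rect': [[498.4, -90.7], [41.8, 50.7], 9.5], 'bb': [499.79998779296875, -90.4000015258789]}
px [349 259] {'n': 1740, 'z': 64.3, 'circ': [606.4, -58.9], 'r': 43.9, 'rect': [[605.7, -59.0], [86.3, 21.7], 69.8], 'bb': [606.2000122070312, -61.79999923706055]}
px [ 63 252] {'n': 105, 'z': 63.9, 'circ': [619.1, -410.0], 'r': 8.0, 'rect': [[619.0, -407.8], [15.7, 8.7], 0.3], 'bb': [619.0, -407.79998779296875]}
px [461 281] {'n': 271, 'z': 64.0, 'circ': [635.2, 57.2], 'r': 27.8, 'rect': [[634.9, 57.2], [54.4, 12.5], 89.0], 'bb': [635.0999755859375, 57.20000076293945]}
hub
px [321 154] {'n': 1717, 'z': 85.2, 'circ': [503.4, -89.7], 'r': 18.3, 'rect': [[503.3, -89.9], [35.3, 35.1], 89.5], 'bb': [503.20001220703125, -89.9000015258789]}
px [ 54 259] {'n': 383, 'z': 85.4, 'circ': [617.8, -408.9], 'r': 39.6, 'rect': [[616.1, -405.9], [79.2, 8.5], 30.6], 'bb': [618.2000122070312, -407.79998779296875]}
px [466 288] {'n': 66, 'z': 80.8, 'circ': [634.0, 56.2], 'r': 7.1, 'rect': [[634.9, 55.6], [12.9, 8.6], 64.7], 'bb': [632.5999755859375, 56.20000076293945]}
{'n': 3069, 'z': 29.2, 'circ': [546.2, 57.0], 'r': 86.5, 'rect': [[546.5, 57.0], [157.4, 77.9], 2.7], 'bb': [546.5999755859375, 57.0]}
```

Request:
servo_tool --targets '[{"offset": [6, 43.4, 0], "turn": 0}, {"offset": [6, 43.4, 0], "turn": 0}, {"offset": [6, 43.4, 0], "turn": 0}, {"offset": [6, 43.4, 0], "turn": 0}, {"offset": [6, 43.4, 0], "turn": 0}, {"offset": [6, 43.4, 0], "turn": 0}, {"offset": [6, 43.4, 0], "turn": 0}, {"offset": [6, 43.4, 0], "turn": 0}, {"offset": [6, 43.4, 0], "turn": 0}, {"offset": [6, 43.4, 0], "turn": 0}, {"offset": [3, 43, 0], "turn": 0}]' --jaw 85

```text
time_s: 28.75
position: [0.4693, 0.3878, 0.1728]
eef_rot: [-0.001, -0.002, 1.0, -0.001]
contact_force: [0.5, -0.3, -0.1]
finger_gap: 0.999
gripper_force: 0.0
```

Request:
servo_tool --targets '[{"offset": [0, 0, 15], "turn": 0.108}, {"offset": [0, 0, 15], "turn": 0.108}, {"offset": [0, 0, 10], "turn": 0}, {"offset": [0, 0, 0], "turn": 0}, {"offset": [0, 0, 0], "turn": 0}]'

```text
time_s: 29.25
position: [0.471, 0.3863, 0.1334]
eef_rot: [-0.0, 0.106, 0.994, -0.0]
contact_force: [0.1, 0.1, 0.3]
finger_gap: 0.995
gripper_force: 0.0
```

```bash
cat >> h.py <<'E'
def go(x,y,yaw=None):
    """print tool offset [x,y] mm and turn to reach world x,y (mm), yaw"""
    o=bot.get_obs();q=o["eef_rot"];r=Rn.from_quat([q[1],q[2],q[3],q[0]]).as_matrix()
    d=r.T@(np.array([x,y,0])-np.array([*(o["position"][:2]*1000),0])); yw=np.arctan2(-r[0,1],r[1,1])
    print("offset",np.round(d[:2],1),"turn",None if yaw is None else round(yw-yaw,3))
E
python3 - <<'E'
from h import *
st();o,im,d,P=look("w5")
m=np.hypot(P[...,0]-.462,P[...,1]-.3873)<.06
a=meas(P,m,.036,.045);print(a,meas(P,m,.03,.045)); go(*a["rect"][0],-0.213)
mods(P,.036,.044,800)
E
```

```text
t 29.2 pos [471.  386.3 133.4] yaw -0.2119 F [0.1 0.1 0.3] gap 85.0 gf 0.0
{'n': 3589, 'z': 38.6, 'circ': [462.2, 387.4], 'r': 35.0, 'rect': [[461.7, 387.7], [60.6, 39.9], 77.9], 'bb': [461.8999938964844, 387.3999938964844]} {'n': 3683, 'z': 38.6, 'circ': [461.9, 387.7], 'r': 35.0, 'rect': [[461.7, 387.7], [61.0, 39.9], 77.9], 'bb': [461.79998779296875, 387.70001220703125]}
offset [ 9.7 -1. ] turn 0.001
px [471 188] {'n': 2543, 'z': 38.6, 'circ': [493.7, 516.9], 'r': 35.1, 'rect': [[493.7, 516.8], [40.5, 60.2], 82.0], 'bb': [493.70001220703125, 517.2000122070312]}
px [319 183] {'n': 3589, 'z': 38.6, 'circ': [462.2, 387.4], 'r': 35.0, 'rect': [[461.7, 387.7], [60.6, 39.9], 77.9], 'bb': [461.8999938964844, 387.3999938964844]}
px [546 275] {'n': 1071, 'z': 36.6, 'circ': [619.9, 618.9], 'r': 35.2, 'rect': [[620.9, 618.9], [66.3, 66.8], 12.5], 'bb': [620.2999877929688, 619.7000122070312]}
px [384 325] {'n': 1231, 'z': 38.8, 'circ': [618.0, 417.0], 'r': 31.6, 'rect': [[623.5, 417.6], [41.4, 59.9], 6.6], 'bb': [622.0, 416.79998779296875]}
```

View pics/w5.png

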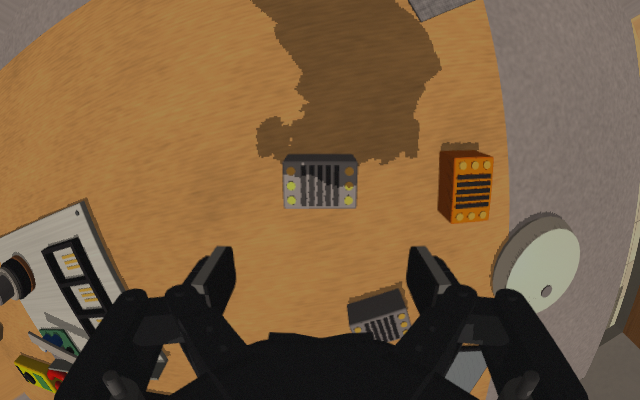

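The grey module is at (319,183), aligned with the fingers, and the orange look-alike at (467,187) is clear of them. Gripping the grey one.

Request:
servo_tool --targets '[{"offset": [9.7, -1, 10], "turn": 0}, {"offset": [0, 0, 40], "turn": 0}, {"offset": [0, 0, 40], "turn": 0}, {"offset": [0, 0, 22], "turn": 0}, {"offset": [0, 0, 10], "turn": 0}, {"offset": [0, 0, 0], "turn": 0}]'

```text
time_s: 29.9
position: [0.4612, 0.3875, 0.0109]
eef_rot: [-0.001, 0.106, 0.994, -0.0]
contact_force: [-0.3, 0.2, -0.3]
finger_gap: 0.993
gripper_force: 0.0
```

Request:
servo_tool --targets '[{"offset": [0, 0, 0], "turn": 0}, {"offset": [0, 0, 0], "turn": 0}, {"offset": [0, 0, 0], "turn": 0}, {"offset": [0, 0, 0], "turn": 0}, {"offset": [0, 0, 0], "turn": 0}, {"offset": [0, 0, 0], "turn": 0}]' --jaw 50 --squeeze 50

```text
time_s: 30.5
position: [0.463, 0.3888, 0.0136]
eef_rot: [0.002, 0.106, 0.994, 0.001]
contact_force: [0.9, -0.2, 6.2]
finger_gap: 0.695
gripper_force: 56.0
```

Request:
servo_tool --targets '[{"offset": [0, 0, -20], "turn": 0}, {"offset": [0, 0, -35], "turn": 0}, {"offset": [0, 0, -35], "turn": 0}, {"offset": [0, 0, -30], "turn": -0.131}, {"offset": [0, 0, 0], "turn": -0.131}, {"offset": [-4, -42, 0], "turn": 0}, {"offset": [-4, -42, 0], "turn": 0}, {"offset": [-4, -42, 0], "turn": 0}, {"offset": [-4, -42, 0], "turn": 0}, {"offset": [-4, -42, 0], "turn": 0}, {"offset": [-4, -42, 0], "turn": 0}, {"offset": [-4, -42, 0], "turn": 0}]'

```text
time_s: 31.7
position: [0.5041, 0.0941, 0.1321]
eef_rot: [0.001, -0.025, 1.0, 0.0]
contact_force: [0.7, -0.1, -1.3]
finger_gap: 0.693
gripper_force: 55.1
```

Request:
servo_tool --targets '[{"offset": [0, 0, 0], "turn": 0}, {"offset": [0, 0, 0], "turn": 0}, {"offset": [0, 0, 0], "turn": 0}]'

```text
time_s: 32.0
position: [0.5037, 0.0964, 0.1317]
eef_rot: [0.0, -0.025, 1.0, 0.0]
contact_force: [-0.5, -0.1, -1.0]
finger_gap: 0.687
gripper_force: 55.2
```

Run:
```python
from h import *
st();o,im,d,P=look();t=o["position"]
m=(np.hypot(P[...,0]-t[0],P[...,1]-t[1])<.045)
print(meas(P,m&(abs(P[...,1]-t[1])<.028),t[2]+.018,t[2]+.035))
find(P,"module0_center",t[2]+.016,t[2]+.035,2)
m=(abs(P[...,0]-.546)<.09)&(abs(P[...,1]-.057)<.05)
print(meas(P,m,.026,.033)); go(496.5,54.6,.05)
```

```text
t 32.0 pos [503.7  96.4 131.7] yaw 0.05 F [-0.5 -0.1 -1. ] gap 58.7 gf 55.2
{'n': 9999, 'z': 156.8, 'circ': [503.1, 96.8], 'r': 34.7, 'rect': [[502.9, 96.5], [41.1, 57.3], 2.2], 'bb': [502.8999938964844, 96.4000015258789]}
{'n': 2134, 'z': 29.3, 'circ': [546.2, 57.3], 'r': 86.3, 'rect': [[546.1, 56.8], [157.0, 76.3], 2.9], 'bb': [545.7000122070312, 57.29999923706055]}
offset [  9.3 -41.9] turn 0.001
```

Request:
servo_tool --targets '[{"offset": [8.7, -41.6, 0], "turn": 0}, {"offset": [0, 0, 25], "turn": 0}, {"offset": [0, 0, 30], "turn": 0}, {"offset": [0, 0, 22], "turn": 0}, {"offset": [0, 0, 0], "turn": 0}, {"offset": [0, 0, 0], "turn": 0}, {"offset": [0, 0, 0], "turn": 0}]'

```text
time_s: 32.8
position: [0.4983, 0.0543, 0.0556]
eef_rot: [0.001, -0.025, 1.0, -0.0]
contact_force: [0.4, 0.6, -0.8]
finger_gap: 0.691
gripper_force: 55.2
```

Run:
```python
from h import *
st();o,im,d,P=look();t=o["position"]
m=(np.hypot(P[...,0]-t[0],P[...,1]-t[1])<.045)
print(meas(P,m&(abs(P[...,1]-t[1])<.028),t[2]+.018,t[2]+.035))
```

```text
t 32.8 pos [498.3  54.3  55.6] yaw 0.0504 F [ 0.4  0.6 -0.8] gap 59.0 gf 55.2
{'n': 10003, 'z': 80.7, 'circ': [497.2, 54.2], 'r': 34.8, 'rect': [[497.2, 54.3], [40.8, 57.5], 2.3], 'bb': [497.20001220703125, 54.29999923706055]}
```

Request:
servo_tool --targets '[{"offset": [0.8, 0, 5], "turn": 0}, {"offset": [0, 0, 6], "turn": 0}, {"offset": [0, 0, 6], "turn": 0}, {"offset": [0, 0, 5], "turn": 0}, {"offset": [0, 0, 4], "turn": 0}, {"offset": [0, 0, 1], "turn": 0}, {"offset": [0, 0, 0], "turn": 0}]'

```text
time_s: 33.55
position: [0.4961, 0.0536, 0.0285]
eef_rot: [-0.0, -0.025, 1.0, -0.0]
contact_force: [-5.5, -0.8, 16.0]
finger_gap: 0.689
gripper_force: 57.2
```

Run:
```python
from h import *
st();o,im,d,P=look();t=o["position"]
m=(np.hypot(P[...,0]-t[0],P[...,1]-t[1])<.045)
print(meas(P,m&(abs(P[...,1]-t[1])<.028),t[2]+.018,t[2]+.035))
```

```text
t 33.5 pos [496.1  53.6  28.5] yaw 0.0492 F [-5.5 -0.8 16. ] gap 58.9 gf 57.2
{'n': 10022, 'z': 53.7, 'circ': [494.9, 53.4], 'r': 34.9, 'rect': [[495.0, 53.6], [40.8, 57.5], 2.3], 'bb': [494.8999938964844, 53.599998474121094]}
```

Request:
servo_tool --targets '[{"offset": [0, 0, 0], "turn": 0}, {"offset": [0, 0, 0], "turn": 0}, {"offset": [0, 0, 0], "turn": 0}, {"offset": [0, 0, 0], "turn": 0}, {"offset": [0, 0, -30], "turn": 0}, {"offset": [0, 0, -40], "turn": 0}, {"offset": [-20, 0, -40], "turn": 0}, {"offset": [0, 0, 0], "turn": 0}]' --jaw 85

```text
time_s: 34.4
position: [0.5226, 0.0545, 0.1429]
eef_rot: [0.006, -0.025, 1.0, -0.0]
contact_force: [0.3, 0.2, 0.8]
finger_gap: 0.998
gripper_force: 0.0
```

Run:
```python
from h import *
st();o,im,d,P=look()
m=(np.hypot(P[...,0]-.496,P[...,1]-.0545)<.05)
print(meas(P,m,.045,.06))
m=(abs(P[...,0]-.546)<.09)&(abs(P[...,1]-.057)<.05)
print(meas(P,m,.026,.033))
```

```text
t 34.4 pos [522.6  54.5 142.9] yaw 0.0492 F [0.3 0.2 0.8] gap 85.2 gf 0.0
{'n': 3981, 'z': 53.7, 'circ': [495.4, 54.0], 'r': 34.9, 'rect': [[495.2, 53.5], [40.1, 60.6], 2.8], 'bb': [495.29998779296875, 53.79999923706055]}
{'n': 3951, 'z': 29.3, 'circ': [545.7, 57.2], 'r': 86.3, 'rect': [[546.5, 57.2], [157.1, 76.7], 2.6], 'bb': [546.0, 57.0]}
```

Request:
servo_tool --targets '[{"offset": [-15, 40, 0], "turn": 0}, {"offset": [-15, 40, 0], "turn": 0}, {"offset": [-15, 40, 0], "turn": 0}, {"offset": [-15, 40, 0], "turn": 0}, {"offset": [-15, 40, 0], "turn": 0}, {"offset": [-15, 40, 0], "turn": 0}, {"offset": [-15, 40, 0], "turn": 0}, {"offset": [-15, 38, 0], "turn": 0}, {"offset": [-14, 38, 0], "turn": -0.066}, {"offset": [0, 0, 0], "turn": 0}, {"offset": [0, 0, 0], "turn": 0}]'

```text
time_s: 35.55
position: [0.6313, 0.417, 0.1344]
eef_rot: [-0.002, -0.058, 0.998, -0.001]
contact_force: [-0.4, -0.7, -0.4]
finger_gap: 1.0
gripper_force: 0.0
```

Run:
```python
from h import *
st();o,im,d,P=look()
m=np.hypot(P[...,0]-.6237,P[...,1]-.417)<.06
a=meas(P,m,.036,.045);print(a); 
if a: go(*a["rect"][0],0.116)
```

```text
t 35.5 pos [631.3 417.  134.4] yaw 0.1163 F [-0.4 -0.7 -0.4] gap 85.4 gf 0.0
{'n': 3489, 'z': 38.7, 'circ': [623.9, 417.4], 'r': 35.0, 'rect': [[624.0, 417.5], [39.7, 60.0], 7.2], 'bb': [623.9000244140625, 417.5]}
offset [7.3 2.4] turn -0.001
```

Request:
servo_tool --targets '[{"offset": [7.3, 1.4, 10], "turn": -0.009}, {"offset": [0, 0, 40], "turn": 0}, {"offset": [0, 0, 40], "turn": 0}, {"offset": [0, 0, 22], "turn": 0}, {"offset": [0, 0, 11], "turn": 0}, {"offset": [0, 0, 0], "turn": 0}]'

```text
time_s: 36.2
position: [0.6241, 0.4154, 0.0127]
eef_rot: [-0.002, -0.061, 0.998, -0.001]
contact_force: [-1.0, -0.1, -1.1]
finger_gap: 0.998
gripper_force: 0.0
```

Request:
servo_tool --targets '[{"offset": [0, 0, 0], "turn": 0}, {"offset": [0, 0, 0], "turn": 0}, {"offset": [0, 0, 0], "turn": 0}, {"offset": [0, 0, 0], "turn": 0}, {"offset": [0, 0, 0], "turn": 0}, {"offset": [0, 0, 0], "turn": 0}]' --jaw 50 --squeeze 50

```text
time_s: 36.8
position: [0.627, 0.4181, 0.0171]
eef_rot: [0.002, -0.062, 0.998, 0.001]
contact_force: [0.7, -1.9, 6.8]
finger_gap: 0.689
gripper_force: 56.6
```

Request:
servo_tool --targets '[{"offset": [0, 0, -20], "turn": 0}, {"offset": [0, 0, -35], "turn": 0}, {"offset": [0, 0, -35], "turn": 0}, {"offset": [0, 0, -30], "turn": 0.075}, {"offset": [10.6, -39.5, 0], "turn": 0}, {"offset": [10.6, -39.5, 0], "turn": 0}, {"offset": [10.6, -39.5, 0], "turn": 0}, {"offset": [10.6, -39.5, 0], "turn": 0}, {"offset": [10.6, -39.5, 0], "turn": 0}, {"offset": [10.6, -39.5, 0], "turn": 0}, {"offset": [10.6, -39.5, 0], "turn": 0}, {"offset": [10.6, -39.5, 0], "turn": 0}]'

```text
time_s: 38.0
position: [0.5556, 0.0962, 0.1348]
eef_rot: [0.0, -0.025, 1.0, 0.0]
contact_force: [0.4, -0.4, -1.7]
finger_gap: 0.692
gripper_force: 55.6
```

Request:
servo_tool --targets '[{"offset": [10.6, -39.5, 20], "turn": 0}, {"offset": [0, 0, 20], "turn": 0}, {"offset": [0, 0, 0], "turn": 0}, {"offset": [0, 0, 0], "turn": 0}, {"offset": [0, 0, 0], "turn": 0}]'

```text
time_s: 38.5
position: [0.5485, 0.0584, 0.0955]
eef_rot: [0.001, -0.025, 1.0, 0.0]
contact_force: [-0.4, 0.5, -1.8]
finger_gap: 0.69
gripper_force: 55.6
```

```bash
cat >> h.py <<'E'
def heldmod():
    st();o,im,d,P=look();t=o["position"]
    m=(np.hypot(P[...,0]-t[0],P[...,1]-t[1])<.045)
    a=meas(P,m&(abs(P[...,1]-t[1])<.028),t[2]+.016,t[2]+.036); print(a,"bottom",a["z"]-38)
E
python3 - <<'E'
from h import *
heldmod()
E
```

```text
t 38.5 pos [548.5  58.4  95.5] yaw 0.0506 F [-0.4  0.5 -1.8] gap 58.9 gf 55.6
{'n': 9688, 'z': 117.1, 'circ': [545.8, 58.6], 'r': 34.8, 'rect': [[545.3, 58.5], [41.2, 57.7], 2.7], 'bb': [545.4000244140625, 58.400001525878906]} bottom 79.1
```

Request:
servo_tool --targets '[{"offset": [-0.8, -1.4, 15], "turn": 0}, {"offset": [0, 0, 20], "turn": 0}, {"offset": [0, 0, 8], "turn": 0}, {"offset": [0, 0, 0], "turn": 0}, {"offset": [0, 0, 0], "turn": 0}]'

```text
time_s: 39.05
position: [0.5489, 0.0566, 0.0521]
eef_rot: [0.0, -0.025, 1.0, -0.0]
contact_force: [-0.6, -0.3, -1.4]
finger_gap: 0.69
gripper_force: 55.6
```

Run:
```python
from h import *
heldmod()
```

```text
t 39.0 pos [548.9  56.6  52.1] yaw 0.0498 F [-0.6 -0.3 -1.4] gap 58.9 gf 55.6
{'n': 9687, 'z': 73.7, 'circ': [545.7, 56.8], 'r': 34.7, 'rect': [[546.2, 56.7], [41.7, 57.4], 2.3], 'bb': [546.0999755859375, 56.599998474121094]} bottom 35.7
```

Request:
servo_tool --targets '[{"offset": [0, 0, 5], "turn": 0}, {"offset": [0, 0, 6], "turn": 0}, {"offset": [0, 0, 5], "turn": 0}, {"offset": [0, 0, 4], "turn": 0}, {"offset": [0, 0, 0], "turn": 0}]'

```text
time_s: 39.6
position: [0.5481, 0.0562, 0.0321]
eef_rot: [-0.0, -0.025, 1.0, -0.0]
contact_force: [-2.9, -0.3, 8.5]
finger_gap: 0.691
gripper_force: 56.8
```

Run:
```python
from h import *
heldmod()
```

```text
t 39.6 pos [548.1  56.2  32.1] yaw 0.0492 F [-2.9 -0.3  8.5] gap 59.0 gf 56.8
{'n': 12459, 'z': 53.7, 'circ': [539.2, 56.2], 'r': 38.3, 'rect': [[534.7, 56.1], [63.2, 56.1], 0.2], 'bb': [534.7999877929688, 56.20000076293945]} bottom 15.700000000000003
```

Request:
servo_tool --targets '[{"offset": [0, 0, 0], "turn": 0}, {"offset": [0, 0, 0], "turn": 0}, {"offset": [0, 0, 0], "turn": 0}, {"offset": [0, 0, 0], "turn": 0}, {"offset": [0, 0, -30], "turn": 0}, {"offset": [0, 0, -45], "turn": 0}, {"offset": [0, 0, -45], "turn": 0}, {"offset": [-25, 0, -45], "turn": 0}, {"offset": [-40, 0, 0], "turn": 0}, {"offset": [-40, 0, 0], "turn": 0}, {"offset": [0, 0, 0], "turn": 0}, {"offset": [0, 0, 0], "turn": 0}]' --jaw 85

```text
time_s: 40.85
position: [0.6522, 0.0614, 0.1938]
eef_rot: [-0.001, -0.025, 1.0, 0.0]
contact_force: [-1.1, 0.4, -0.2]
finger_gap: 0.996
gripper_force: 0.0
```

Run:
```python
from h import *
st();o,im,d,P=look("w6")
mods(P,.047,.056,300);print("hub");mods(P,.077,.087,50);print("bar");mods(P,.06,.068,200)
m=np.hypot(P[...,0]-.646,P[...,1]-.062)<.03
c=P[m&(P[...,2]>.077)&(P[...,2]<.084)];print(np.round(np.array([c.min(0),c.max(0)])*1000,1))
cv2.imwrite("pics/w6c.png",cv2.resize(im[60:260,180:440],None,fx=3,fy=3))
for q in("socket","socket_floor"):
    for a in bot.mark_of("wrist",q)[:3]:
        T=CI["T_tool_cam"]; p=T[:3,:3]@a["point"]+T[:3,3]; print(q,round(a["conf"],2),np.round(toolw(p,o)*1000,1))
```

```text
t 40.9 pos [652.2  61.4 193.8] yaw 0.0492 F [-1.1  0.4 -0.2] gap 85.0 gf 0.0
px [320  18] {'n': 2455, 'z': 53.6, 'circ': [497.2, 54.2], 'r': 34.4, 'rect': [[497.9, 53.8], [37.3, 59.6], 2.9], 'bb': [497.70001220703125, 53.70000076293945]}
px [182  32] {'n': 796, 'z': 54.6, 'circ': [504.0, -88.9], 'r': 28.5, 'rect': [[506.2, -84.7], [44.4, 56.5], 63.1], 'bb': [504.0, -88.0]}
px [320  67] {'n': 2820, 'z': 53.5, 'circ': [545.0, 56.1], 'r': 35.1, 'rect': [[545.6, 56.2], [39.8, 61.0], 2.8], 'bb': [545.4000244140625, 56.0]}
px [497 247] {'n': 2108, 'z': 50.2, 'circ': [724.8, 278.7], 'r': 52.7, 'rect': [[724.4, 278.1], [103.9, 102.6], 31.4], 'bb': [724.7000122070312, 277.8999938964844]}
hub
px [160  23] {'n': 1080, 'z': 85.0, 'circ': [504.0, -89.3], 'r': 18.5, 'rect': [[503.6, -88.9], [35.8, 35.8], 26.0], 'bb': [503.70001220703125, -89.19999694824219]}
px [321 188] {'n': 1303, 'z': 81.1, 'circ': [650.9, 62.3], 'r': 23.5, 'rect': [[651.0, 62.1], [34.8, 34.9], 69.6], 'bb': [650.9000244140625, 62.5]}
bar
px [231 146] {'n': 3448, 'z': 64.3, 'circ': [617.9, -25.9], 'r': 78.0, 'rect': [[618.3, -26.1], [155.4, 21.2], 70.0], 'bb': [618.4000244140625, -25.899999618530273]}
[[629.3  41.4  77. ]
 [672.5  83.6  83.4]]
socket 0.94 [653.2  62.3  79.9]
socket_floor 0.94 [652.6  61.6  62.4]
```

View pics/w6c.png

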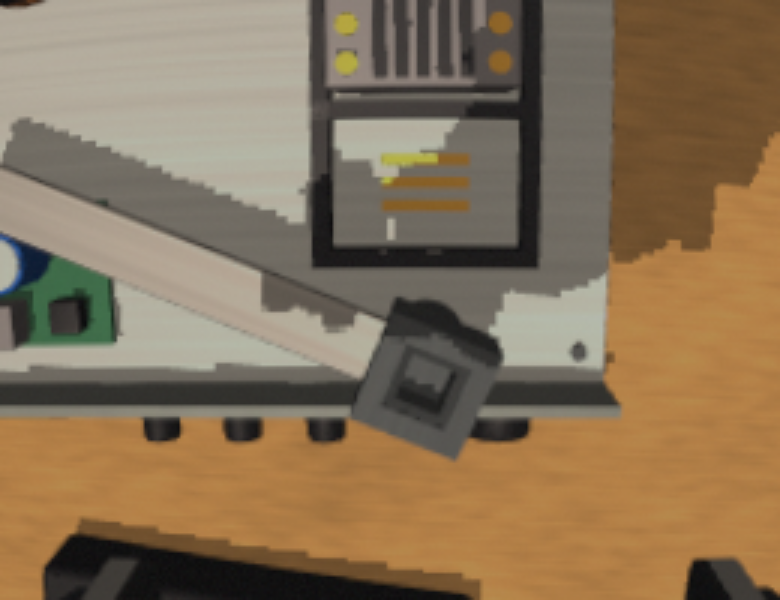

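Modules sit at z 53.6 (expected 53). The hub top is at crop pixel (430,380), i.e. (651,62.3) at z 81, with the bar pointing to about −110°. Next, the key.

Request:
servo_tool --targets '[{"offset": [4.5, -42.3, 0], "turn": 0}, {"offset": [4.5, -42.3, 0], "turn": 0}, {"offset": [4.5, -42.3, 0], "turn": 0}, {"offset": [4.5, -42.3, 0], "turn": 0}, {"offset": [4.5, -42.3, 0], "turn": 0}, {"offset": [4.5, -42.3, 0], "turn": 0}, {"offset": [4.5, -42.3, 0], "turn": 0}, {"offset": [4.5, -42.3, 0], "turn": 0}, {"offset": [4.5, -42.3, 0], "turn": 0}, {"offset": [4.5, -42.3, 0], "turn": 0}, {"offset": [4.5, -42.3, 0], "turn": 0}]'

```text
time_s: 42.1
position: [0.6249, -0.4069, 0.196]
eef_rot: [0.0, -0.025, 1.0, -0.0]
contact_force: [0.6, -0.9, -0.3]
finger_gap: 0.999
gripper_force: 0.0
```

Request:
servo_tool --targets '[{"offset": [0, 0, 0], "turn": -0.121}, {"offset": [0, 0, 0], "turn": -0.121}, {"offset": [0, 0, 0], "turn": -0.121}, {"offset": [0, 0, 0], "turn": -0.122}, {"offset": [0, 0, 0], "turn": 0}, {"offset": [0, 0, 0], "turn": 0}]'

```text
time_s: 42.7
position: [0.6255, -0.4054, 0.1956]
eef_rot: [0.0, -0.263, 0.965, -0.0]
contact_force: [0.6, 0.2, -0.3]
finger_gap: 0.999
gripper_force: 0.0
```

Run:
```python
from h import *
st();o,im,d,P=look("w7")
print("handle");mods(P,.09,.11,60);print("block");mods(P,.038,.05,200)
for q in("key_handle","key_tip","block_hole"):
    for a in bot.mark_of("wrist",q)[:2]:
        T=CI["T_tool_cam"]; p=T[:3,:3]@a["point"]+T[:3,3]; print(q,round(a["conf"],2),np.round(toolw(p,o)*1000,1))
```

```text
t 42.7 pos [ 625.5 -405.4  195.6] yaw 0.5317 F [ 0.6  0.2 -0.3] gap 85.3 gf 0.0
handle
px [316 181] {'n': 1626, 'z': 98.0, 'circ': [620.6, -413.5], 'r': 40.3, 'rect': [[620.2, -412.6], [80.6, 14.0], 32.2], 'bb': [619.7999877929688, -412.8999938964844]}
block
px [294 169] {'n': 1804, 'z': 45.3, 'circ': [631.9, -430.5], 'r': 37.8, 'rect': [[632.2, -431.1], [71.4, 26.9], 32.4], 'bb': [631.9000244140625, -431.70001220703125]}
px [339 168] {'n': 1974, 'z': 45.3, 'circ': [608.6, -394.7], 'r': 37.5, 'rect': [[608.7, -394.8], [70.3, 27.7], 32.3], 'bb': [608.2000122070312, -394.8999938964844]}
px [562 217] {'n': 403, 'z': 44.6, 'circ': [503.4, -92.5], 'r': 31.2, 'rect': [[505.1, -102.4], [61.3, 42.3], 8.3], 'bb': [503.70001220703125, -100.30000305175781]}
px [333 298] {'n': 509, 'z': 40.3, 'circ': [743.1, -318.9], 'r': 17.1, 'rect': [[742.7, -318.7], [32.7, 32.7], 44.5], 'bb': [742.9000244140625, -319.1000061035156]}
key_handle 0.6 [ 617.6 -417.9   89.8]
block_hole 0.93 [ 618.9 -413.7   45.3]
```

View pics/w7.png

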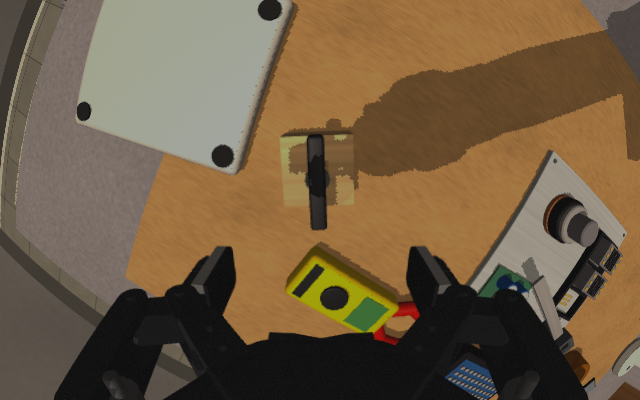

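Key handle at (316,181), aligned with the fingers, and the block and meter leave clearance. Gripping the key.

Request:
servo_tool --targets '[{"offset": [8.3, -3.9, 0], "turn": -0.03}, {"offset": [0, 0, 40], "turn": 0}, {"offset": [0, 0, 40], "turn": 0}, {"offset": [0, 0, 30], "turn": 0}, {"offset": [0, 0, 15], "turn": 0}, {"offset": [0, 0, 0], "turn": 0}]' --jaw 50

```text
time_s: 43.5
position: [0.6194, -0.4122, 0.0674]
eef_rot: [-0.001, -0.278, 0.961, 0.002]
contact_force: [-0.6, 0.2, 0.0]
finger_gap: 0.586
gripper_force: 0.0
```

Request:
servo_tool --targets '[{"offset": [0, 0, 0], "turn": 0}, {"offset": [0, 0, 0], "turn": 0}, {"offset": [0, 0, 0], "turn": 0}, {"offset": [0, 0, 0], "turn": 0}, {"offset": [0, 0, 0], "turn": 0}, {"offset": [0, 0, 0], "turn": 0}, {"offset": [0, 0, 0], "turn": 0}]' --jaw 5 --squeeze 100

```text
time_s: 44.2
position: [0.622, -0.414, 0.0728]
eef_rot: [0.001, -0.278, 0.96, -0.001]
contact_force: [-0.5, 0.5, 6.3]
finger_gap: 0.14
gripper_force: 98.2
```

Run:
```python
from h import *
st();o,im,d,P=look();t=o["position"]
m=np.hypot(P[...,0]-t[0],P[...,1]-t[1])<.048
print(meas(P,m,.09,.105))
```

```text
t 44.2 pos [ 622.  -414.    72.8] yaw 0.5644 F [-0.5  0.5  6.3] gap 12.0 gf 98.2
{'n': 5573, 'z': 97.9, 'circ': [620.6, -415.3], 'r': 39.9, 'rect': [[620.8, -416.3], [78.0, 37.8], 15.4], 'bb': [620.5, -414.70001220703125]}
```

Request:
servo_tool --targets '[{"offset": [0, 0, -15], "turn": 0}, {"offset": [0, 0, -20], "turn": 0}, {"offset": [0, 0, -25], "turn": 0}, {"offset": [0, 0, -30], "turn": 0}, {"offset": [0, 0, -30], "turn": 0}, {"offset": [0, 0, 0], "turn": -0.11}, {"offset": [0, 0, 0], "turn": -0.11}, {"offset": [0, 0, 0], "turn": -0.11}, {"offset": [0, 0, 0], "turn": -0.11}, {"offset": [0, 0, 0], "turn": -0.11}, {"offset": [0, 0, 0], "turn": -0.103}, {"offset": [0, 0, 0], "turn": 0}]'

```text
time_s: 45.45
position: [0.6209, -0.4135, 0.1912]
eef_rot: [0.0, -0.572, 0.821, -0.0]
contact_force: [0.2, 0.3, -1.0]
finger_gap: 0.142
gripper_force: 97.6
```

Request:
servo_tool --targets '[{"offset": [-41, 12.5, 0], "turn": 0}, {"offset": [-41, 12.5, 0], "turn": 0}, {"offset": [-41, 12.5, 0], "turn": 0}, {"offset": [-41, 12.5, 0], "turn": 0}, {"offset": [-41, 12.5, 0], "turn": 0}, {"offset": [-41, 12.5, 0], "turn": 0}, {"offset": [-41, 12.5, 0], "turn": 0}, {"offset": [-41, 12.5, 0], "turn": 0}, {"offset": [-41, 12.5, 0], "turn": 0}, {"offset": [-41, 12.5, 0], "turn": 0}, {"offset": [-41, 12.5, 0], "turn": 0}, {"offset": [0, 0, 0], "turn": 0}]'

```text
time_s: 46.65
position: [0.6479, 0.0629, 0.191]
eef_rot: [0.001, -0.574, 0.819, 0.001]
contact_force: [-0.1, -0.3, -1.1]
finger_gap: 0.145
gripper_force: 97.8
```

Request:
servo_tool --targets '[{"offset": [0, 0, 0], "turn": 0}, {"offset": [0, 0, 0], "turn": 0}]'

```text
time_s: 46.85
position: [0.6481, 0.0566, 0.1905]
eef_rot: [0.0, -0.571, 0.821, -0.0]
contact_force: [0.4, 0.5, -1.9]
finger_gap: 0.144
gripper_force: 97.8
```

Run:
```python
from h import *
st();o,im,d,P=look("w8");t=o["position"]
cv2.imwrite("pics/w8c.png",cv2.resize(im[100:400,160:480],None,fx=2,fy=2))
m=np.hypot(P[...,0]-t[0],P[...,1]-t[1])<.048
z=P[...,2]-t[2]; 
print("handle top",meas(P,m,t[2]+.0225,t[2]+.027),meas(P,m,t[2]+.021,t[2]+.029))
print("hub");mods(P,.077,.085,60)
m2=(P[...,2]<t[2]-.045)&(P[...,2]>t[2]-.075)&m; print("shank",meas(P,m2,0.05,.3))
go(650.9,62.3,1.2165)
```

```text
t 46.9 pos [648.1  56.6 190.5] yaw 1.2154 F [ 0.4  0.5 -1.9] gap 12.3 gf 97.8
handle top {'n': 4821, 'z': 215.6, 'circ': [648.6, 54.4], 'r': 40.0, 'rect': [[646.7, 54.5], [77.9, 37.4], 86.8], 'bb': [647.7000122070312, 54.400001525878906]} {'n': 5120, 'z': 215.6, 'circ': [648.3, 54.5], 'r': 40.0, 'rect': [[648.9, 53.7], [78.0, 37.9], 52.0], 'bb': [647.9000244140625, 54.400001525878906]}
hub
px [303 192] {'n': 147, 'z': 81.2, 'circ': [662.9, 56.8], 'r': 17.0, 'rect': [[665.4, 55.4], [34.0, 7.4], 61.5], 'bb': [663.0, 56.29999923706055]}
px [338 194] {'n': 123, 'z': 81.2, 'circ': [638.0, 66.3], 'r': 17.1, 'rect': [[636.8, 66.7], [33.9, 6.5], 74.0], 'bb': [635.7999877929688, 66.30000305175781]}
shank None
offset [-6.8 -0.5] turn -0.002
```

View pics/w8c.png

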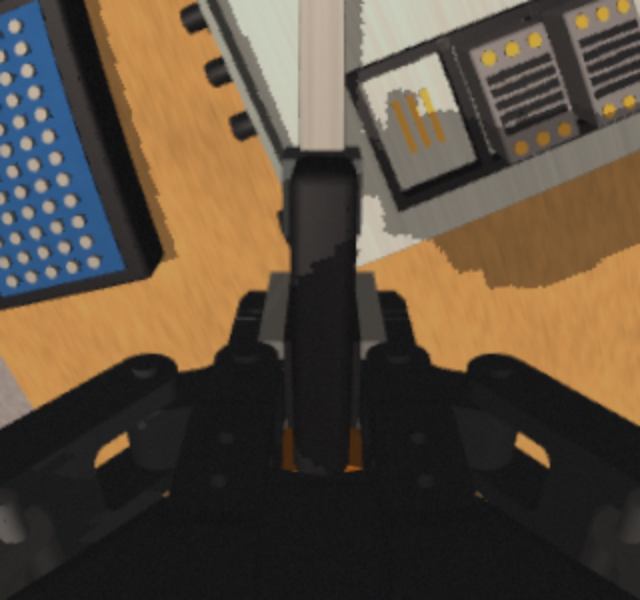

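```bash
cat >> h.py <<'E'
def keyheld():
    st();o,im,d,P=look();q=o["eef_rot"];r=Rn.from_quat([q[1],q[2],q[3],q[0]]).as_matrix()
    L=((P-o["position"])@r).reshape(-1,3)*1000
    k=L[(np.abs(L[:,1])<12)&(np.abs(L[:,0])<50)&(L[:,2]<-18)&(L[:,2]>-34)]
    print("top z",np.median(k[:,2]),"tx range",np.percentile(k[:,0],[.3,99.7]),"slope dz/dx",np.polyfit(k[:,0],k[:,2],1)[0])
    f=k[(k[:,0]>16)&(k[:,2]<np.median(k[:,2])+2)];print("ty front",f[:,1].min(),f[:,1].max(), "slope ty/tx",np.polyfit(f[:,0],f[:,1],1)[0])
    h=L[(np.abs(L[:,2]-(o["position"][2]*1000-81))<4)&(np.hypot(L[:,0],L[:,1])<60)]
    if len(h): print("hub ty",np.percentile(h[:,1],[1,99]),"tx",np.percentile(h[:,0],[1,99]),len(h))
E
python3 - <<'E'
from h import *
keyheld()
E
```

```text
t 46.9 pos [648.1  56.1 190.4] yaw 1.2149 F [-0.4  0.5 -0.6] gap 12.3 gf 97.8
top z -25.08295169156621 tx range [-36.39771245  41.55863141] slope dz/dx 0.01128769636066697
ty front -7.328200500464103 6.374113665218892 slope ty/tx 0.0032419999051981263
hub ty [-17.29442466  16.53063037] tx [-22.9588218   10.26876353] 244
```

Request:
servo_tool --targets '[{"offset": [-7.8, 0, 10], "turn": 0}, {"offset": [0, 0, 15], "turn": 0}, {"offset": [0, 0, 13], "turn": 0}, {"offset": [0, 0, 0], "turn": 0}, {"offset": [0, 0, 0], "turn": 0}, {"offset": [0, 0, 0], "turn": 0}]'

```text
time_s: 47.55
position: [0.6512, 0.0645, 0.1527]
eef_rot: [0.0, -0.572, 0.821, -0.0]
contact_force: [-0.2, -0.7, -0.4]
finger_gap: 0.137
gripper_force: 97.8
```

Run:
```python
from h import *
keyheld(); go(650.9,62.3,1.2165)
```

```text
t 47.5 pos [651.2  64.5 152.7] yaw 1.2168 F [-0.2 -0.7 -0.4] gap 11.7 gf 97.8
top z -25.083958090737035 tx range [-36.24383793  41.53766157] slope dz/dx 0.01091646771668329
ty front -7.306746464335752 6.23345534051736 slope ty/tx 0.004243241131193893
hub ty [-17.59779416  15.96936073] tx [-15.01088528  19.10261221] 598
offset [ 2.3 -0.5] turn 0.001
```

Request:
servo_tool --targets '[{"offset": [0, 0, 4], "turn": 0}, {"offset": [0, 0, 4], "turn": 0}, {"offset": [0, 0, 4], "turn": 0}, {"offset": [0, 0, 3], "turn": 0}, {"offset": [0, 0, 0], "turn": 0}]'

```text
time_s: 48.1
position: [0.6513, 0.0644, 0.1368]
eef_rot: [0.0, -0.572, 0.82, -0.0]
contact_force: [3.0, -0.5, -3.6]
finger_gap: 0.145
gripper_force: 97.4
```

Request:
servo_tool --targets '[{"offset": [0, 0, 3], "turn": 0}, {"offset": [0, 0, 3], "turn": 0}, {"offset": [0, 0, 3], "turn": 0}, {"offset": [0, 0, 1.5], "turn": 0}, {"offset": [0, 0, 0], "turn": 0}, {"offset": [0, 0, 0], "turn": 0}]'

```text
time_s: 48.7
position: [0.6511, 0.0645, 0.1265]
eef_rot: [0.0, -0.572, 0.82, -0.0]
contact_force: [4.7, -1.3, -1.8]
finger_gap: 0.139
gripper_force: 97.5
```

Request:
servo_tool --targets '[{"offset": [0, -0.2, 0], "turn": 0.1}, {"offset": [0, -0.2, 0], "turn": 0.1}, {"offset": [0, -0.2, 0], "turn": 0.1}, {"offset": [0, -0.2, 0], "turn": 0.1}, {"offset": [0, -0.2, 0], "turn": 0.1}, {"offset": [0, -0.2, 0], "turn": 0.1}, {"offset": [0, -0.2, 0], "turn": 0.1}, {"offset": [0, 0, 0], "turn": 0}]'

```text
time_s: 49.5
position: [0.6519, 0.0624, 0.1266]
eef_rot: [-0.0, -0.255, 0.967, -0.001]
contact_force: [3.2, -4.4, -1.9]
finger_gap: 0.146
gripper_force: 97.7
```

Run:
```python
from h import *
keyheld();print(bot.get_obs()["torque"]); o,im,d,P=look("w9"); m=(P[...,2]>.0605)&(P[...,2]<.068)&(np.hypot(P[...,0]-.651,P[...,1]-.062)<.19)&(np.hypot(P[...,0]-.651,P[...,1]-.062)>.05)
print(meas(P,m,.06,.068))
```

```text
t 49.5 pos [651.9  62.4 126.6] yaw 0.5148 F [ 3.2 -4.4 -1.9] gap 12.4 gf 97.7
top z -25.132579367781403 tx range [-36.53935215  41.2471074 ] slope dz/dx 0.013634635215782103
ty front -6.874722210214446 6.804720228908829 slope ty/tx 0.0028329430933493618
hub ty [-18.65524903  19.19314301] tx [-11.33475496  20.48433044] 837
[-1.11528847 -1.01215501  0.01525577]
{'n': 4334, 'z': 64.2, 'circ': [576.1, -4.2], 'r': 51.7, 'rect': [[576.2, -4.3], [101.7, 20.8], 41.7], 'bb': [577.9000244140625, -4.199999809265137]}
```

Request:
servo_tool --targets '[{"offset": [0, -0.2, 0], "turn": 0.1}, {"offset": [0, -0.2, 0], "turn": 0.1}, {"offset": [0, -0.2, 0], "turn": 0.1}, {"offset": [0, -0.2, 0], "turn": 0.1}, {"offset": [0, -0.2, 0], "turn": 0.1}, {"offset": [0, -0.2, 0], "turn": 0.1}, {"offset": [0, -0.1, 0], "turn": 0.07}, {"offset": [0, 0, 0], "turn": 0}, {"offset": [0, 0, 0], "turn": 0}]'

```text
time_s: 50.5
position: [0.6515, 0.0612, 0.1265]
eef_rot: [-0.001, 0.076, 0.997, -0.001]
contact_force: [1.6, -4.6, 0.4]
finger_gap: 0.138
gripper_force: 98.0
```

Run:
```python
from h import *
keyheld();print(bot.get_obs()["torque"]); o,im,d,P=look(); m=(P[...,2]>.0605)&(P[...,2]<.068)&(np.hypot(P[...,0]-.651,P[...,1]-.062)<.19)&(np.hypot(P[...,0]-.651,P[...,1]-.062)>.05)
print(meas(P,m,.06,.068))
```

```text
t 50.5 pos [651.5  61.2 126.5] yaw -0.152 F [ 1.6 -4.6  0.4] gap 11.8 gf 98.0
top z -25.141693221398643 tx range [-36.40020169  41.32862358] slope dz/dx 0.015504212007347097
ty front -6.346534360013466 7.3017078859946745 slope ty/tx 0.004692346719724879
hub ty [-18.0710651   19.80266243] tx [-11.54453902  20.42550446] 827
[-1.38486257 -0.38782626  0.07447834]
{'n': 4360, 'z': 64.2, 'circ': [550.9, 55.8], 'r': 51.6, 'rect': [[550.9, 56.0], [101.7, 20.7], 3.6], 'bb': [551.5, 55.900001525878906]}
```

Request:
servo_tool --targets '[{"offset": [0, 0, 0], "turn": 0.03}, {"offset": [0, 0, 0], "turn": 0.03}, {"offset": [0, 0, 0], "turn": 0.03}, {"offset": [0, 0, 0], "turn": 0}, {"offset": [0, 0, 0], "turn": 0}]'

```text
time_s: 51.1
position: [0.6514, 0.061, 0.1265]
eef_rot: [-0.001, 0.12, 0.993, -0.002]
contact_force: [1.7, -5.9, 0.2]
finger_gap: 0.142
gripper_force: 98.0
```

Run:
```python
from h import *
st();print(bot.get_obs()["torque"]); o,im,d,P=look(); m=(P[...,2]>.0605)&(P[...,2]<.068)&(np.hypot(P[...,0]-.651,P[...,1]-.062)<.19)&(np.hypot(P[...,0]-.651,P[...,1]-.062)>.05)
print(meas(P,m,.06,.068))
```

```text
t 51.1 pos [651.4  61.  126.5] yaw -0.2414 F [ 1.7 -5.9  0.2] gap 12.1 gf 98.0
[-1.46518193 -0.39207797  0.30379507]
{'n': 4494, 'z': 64.2, 'circ': [548.4, 56.8], 'r': 54.2, 'rect': [[548.3, 57.3], [106.9, 20.6], 2.8], 'bb': [548.7999877929688, 57.29999923706055]}
```

Request:
servo_tool --targets '[{"offset": [0, 0, 0], "turn": -0.1}, {"offset": [0, 0, 0], "turn": 0}, {"offset": [0, 0, -8], "turn": 0}, {"offset": [0, 0, -10], "turn": 0}, {"offset": [0, 0, -10], "turn": 0}, {"offset": [0, 0, -20], "turn": 0}, {"offset": [0, 0, -22], "turn": -0.1}, {"offset": [0, 0, 0], "turn": -0.12}, {"offset": [0, 0, 0], "turn": -0.12}, {"offset": [0, 0, 0], "turn": -0.12}, {"offset": [0, 0, 0], "turn": -0.12}, {"offset": [0, 0, 0], "turn": -0.122}]'

```text
time_s: 52.35
position: [0.6507, 0.0636, 0.1965]
eef_rot: [-0.001, -0.279, 0.96, 0.001]
contact_force: [-0.4, -1.2, -0.9]
finger_gap: 0.141
gripper_force: 98.4
```

Request:
servo_tool --targets '[{"offset": [25.3, -35, 0], "turn": 0}, {"offset": [25.3, -35, 0], "turn": 0}, {"offset": [25.3, -35, 0], "turn": 0}, {"offset": [25.3, -35, 0], "turn": 0}, {"offset": [25.3, -35, 0], "turn": 0}, {"offset": [25.3, -35, 0], "turn": 0}, {"offset": [25.3, -35, 0], "turn": 0}, {"offset": [25.3, -35, 0], "turn": 0}, {"offset": [25.3, -35, 0], "turn": 0}, {"offset": [25.3, -35, 0], "turn": 0}, {"offset": [25.3, -35, 0], "turn": 0}, {"offset": [0, 0, 0], "turn": 0}]'

```text
time_s: 53.55
position: [0.6183, -0.4162, 0.1954]
eef_rot: [-0.001, -0.273, 0.962, 0.0]
contact_force: [0.8, 0.4, -0.6]
finger_gap: 0.141
gripper_force: 98.4
```

Request:
servo_tool --targets '[{"offset": [0, 0, 0], "turn": 0}, {"offset": [0, 0, 0], "turn": 0}]'

```text
time_s: 53.75
position: [0.6204, -0.4096, 0.1963]
eef_rot: [-0.0, -0.277, 0.961, 0.001]
contact_force: [0.1, 0.5, -1.9]
finger_gap: 0.144
gripper_force: 98.4
```

Run:
```python
from h import *
keyheld(); go(622,-414,.5644)
o,im,d,P=look("w10"); mods(P,.04,.048,200)
```

```text
t 53.8 pos [ 620.4 -409.6  196.3] yaw 0.5607 F [ 0.1  0.5 -1.9] gap 12.3 gf 98.4
top z -25.112457125401832 tx range [-36.73843979  41.3113807 ] slope dz/dx 0.010689265220078294
ty front -6.941803404589584 6.799511510391742 slope ty/tx 0.0071749071512659315
offset [ 1.3 -4.6] turn -0.003
px [317 169] {'n': 3781, 'z': 45.3, 'circ': [620.0, -412.5], 'r': 49.1, 'rect': [[620.1, -413.0], [70.3, 70.6], 32.5], 'bb': [619.2999877929688, -412.6000061035156]}
px [559 228] {'n': 298, 'z': 45.0, 'circ': [503.4, -91.9], 'r': 31.1, 'rect': [[504.5, -102.2], [62.0, 39.8], 6.2], 'bb': [503.6000061035156, -100.69999694824219]}
px [508 299] {'n': 252, 'z': 46.9, 'circ': [624.5, -100.7], 'r': 26.0, 'rect': [[625.0, -100.7], [20.8, 51.8], 3.9], 'bb': [624.5, -100.69999694824219]}
```

Request:
servo_tool --targets '[{"offset": [0.6, -3.2, 10], "turn": 0}, {"offset": [0, 0, 30], "turn": 0}, {"offset": [0, 0, 30], "turn": 0}, {"offset": [0, 0, 13], "turn": 0}, {"offset": [0, 0, 0], "turn": 0}, {"offset": [0, 0, 0], "turn": 0}, {"offset": [0, 0, 0], "turn": 0}]'

```text
time_s: 54.55
position: [0.6227, -0.4152, 0.1157]
eef_rot: [0.001, -0.276, 0.961, -0.001]
contact_force: [0.4, 0.4, -1.2]
finger_gap: 0.144
gripper_force: 98.4
```

Run:
```python
from h import *
keyheld(); go(621.6,-412.6,.5644)
o,im,d,P=look(); mods(P,.04,.048,200)
```

```text
t 54.5 pos [ 622.7 -415.2  115.7] yaw 0.5595 F [ 0.4  0.4 -1.2] gap 12.3 gf 98.4
top z -25.106228162793787 tx range [-36.85643168  41.2459952 ] slope dz/dx 0.011482758885396998
ty front -6.8871399263703745 6.748450594030591 slope ty/tx 0.008820632548697608
offset [-0.5  2.8] turn -0.005
px [328 194] {'n': 6031, 'z': 45.3, 'circ': [620.1, -412.3], 'r': 49.4, 'rect': [[620.1, -412.6], [70.4, 70.6], 32.8], 'bb': [620.0, -412.29998779296875]}
px [602 254] {'n': 386, 'z': 44.7, 'circ': [503.7, -93.6], 'r': 30.6, 'rect': [[505.3, -102.3], [60.6, 39.5], 10.3], 'bb': [503.6000061035156, -100.0]}
px [543 336] {'n': 316, 'z': 46.5, 'circ': [626.2, -99.9], 'r': 26.6, 'rect': [[624.5, -99.9], [21.6, 53.0], 0.9], 'bb': [624.5, -99.9000015258789]}
px [556 374] {'n': 239, 'z': 45.5, 'circ': [664.1, 4.4], 'r': 65.1, 'rect': [[666.7, 4.6], [32.6, 128.8], 13.7], 'bb': [657.2999877929688, 4.699999809265137]}
```

Request:
servo_tool --targets '[{"offset": [-0.5, 2.6, 0], "turn": -0.005}, {"offset": [0, 0, 0], "turn": 0}, {"offset": [0, 0, 5], "turn": 0}, {"offset": [0, 0, 5], "turn": 0}, {"offset": [0, 0, 5], "turn": 0}, {"offset": [0, 0, 0], "turn": 0}, {"offset": [0, 0, 0], "turn": 0}]'

```text
time_s: 55.35
position: [0.6205, -0.412, 0.0981]
eef_rot: [-0.0, -0.278, 0.96, 0.0]
contact_force: [1.0, -0.8, -1.3]
finger_gap: 0.141
gripper_force: 98.3
```

Request:
servo_tool --targets '[{"offset": [-0.5, 0, 6], "turn": 0}, {"offset": [0, 0, 6], "turn": 0}, {"offset": [0, 0, 6], "turn": 0}, {"offset": [0, 0, 5], "turn": 0}, {"offset": [0, 0, 1.5], "turn": 0}, {"offset": [0, 0, 0], "turn": 0}, {"offset": [0, 0, 0], "turn": 0}]'

```text
time_s: 56.05
position: [0.621, -0.4117, 0.074]
eef_rot: [-0.0, -0.278, 0.96, 0.0]
contact_force: [0.1, -0.4, -1.7]
finger_gap: 0.143
gripper_force: 98.4
```

Down to 1 mm above the floor. Release slowly, rise, then check everything.

Request:
servo_tool --targets '[{"offset": [0, 0, 0.5], "turn": 0}, {"offset": [0, 0, 0], "turn": 0}, {"offset": [0, 0, 0], "turn": 0}, {"offset": [0, 0, 0], "turn": 0}, {"offset": [0, 0, 0], "turn": 0}, {"offset": [0, 0, 0], "turn": 0}]' --jaw 40

```text
time_s: 56.65
position: [0.6211, -0.4117, 0.0737]
eef_rot: [0.0, -0.278, 0.96, -0.0]
contact_force: [-0.8, 0.4, -0.1]
finger_gap: 0.468
gripper_force: 0.0
```

Request:
servo_tool --targets '[{"offset": [0, 0, -20], "turn": 0}, {"offset": [0, 0, -35], "turn": 0}, {"offset": [0, 0, -40], "turn": 0}, {"offset": [0, 0, -40], "turn": 0}, {"offset": [30, 25, 0], "turn": 0}, {"offset": [30, 25, 0], "turn": 0}, {"offset": [20, 40, 0], "turn": 0}, {"offset": [0, 0, 0], "turn": 0}, {"offset": [0, 0, 0], "turn": 0}, {"offset": [0, 0, 0], "turn": 0}]'

```text
time_s: 57.65
position: [0.5067, -0.3795, 0.2096]
eef_rot: [0.001, -0.278, 0.96, -0.001]
contact_force: [-0.2, 0.6, -0.6]
finger_gap: 0.47
gripper_force: 0.0
```

Run:
```python
from h import *
st();o,im,d,P=look()
print("handle");mods(P,.09,.105,60);print("cap");mods(P,.08,.09,100)
im,d=bot.capture("top");cv2.imwrite("pics/topf.png",cv2.resize(im[150:300,140:540],None,fx=2,fy=2))
i=bot.camera_info("top");K=i["intrinsics"];v,u=np.mgrid[:400,:640]
C=np.stack([(u-K[0,2])/K[0,0]*d,(v-K[1,2])/K[1,1]*d,d],-1);W=(C-i["t"])@i["R"]
for c in((.496,.054),(.546,.057)):
    m=(abs(W[...,0]-c[0])<.028)&(abs(W[...,1]-c[1])<.04); print("mod",meas(W,m,.045,.057))
m=np.hypot(W[...,0]-.503,W[...,1]+.09)<.04;print("cap",meas(W,m,.08,.092))
```

```text
t 57.6 pos [ 506.7 -379.5  209.6] yaw 0.5643 F [-0.2  0.6 -0.6] gap 40.2 gf 0.0
handle
px [230 251] {'n': 733, 'z': 98.0, 'circ': [611.2, -418.6], 'r': 29.8, 'rect': [[610.5, -417.5], [58.8, 15.2], 32.1], 'bb': [611.0999755859375, -419.6000061035156]}
cap
px [238 246] {'n': 147, 'z': 85.7, 'circ': [605.3, -418.7], 'r': 24.5, 'rect': [[602.2, -415.6], [49.1, 11.3], 46.5], 'bb': [602.9000244140625, -419.20001220703125]}
px [514 302] {'n': 414, 'z': 85.0, 'circ': [502.7, -90.8], 'r': 18.5, 'rect': [[503.5, -91.9], [35.7, 33.8], 11.1], 'bb': [503.29998779296875, -91.4000015258789]}
mod {'n': 214, 'z': 53.1, 'circ': [494.9, 54.5], 'r': 33.4, 'rect': [[495.7, 53.7], [38.3, 57.8], 1.0], 'bb': [495.70001220703125, 53.79999923706055]}
mod {'n': 200, 'z': 53.3, 'circ': [546.4, 57.4], 'r': 34.1, 'rect': [[545.2, 57.4], [38.9, 58.2], 1.1], 'bb': [545.0999755859375, 57.5]}
cap {'n': 140, 'z': 84.8, 'circ': [502.9, -88.7], 'r': 17.9, 'rect': [[502.6, -88.9], [32.4, 35.1], 87.2], 'bb': [502.5, -89.0]}
```

View pics/topf.png

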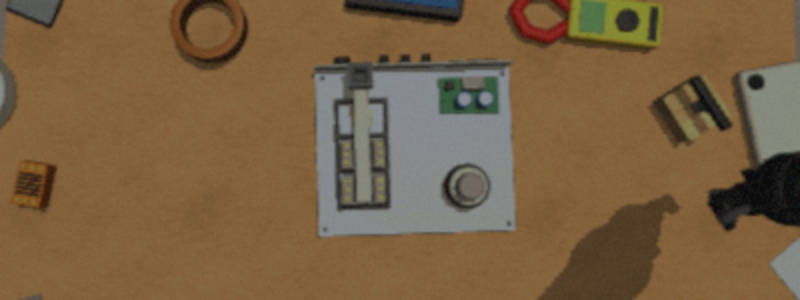

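The final view shows the bar at (360,140) lying across the bays with both modules in. The stack is complete at (467,186) and the key is in its block at (697,105) with its handle top at z 98, the same as at the start. The robot is clear, so I'm handing in.

```bash
python3 -c "
from workcell import bot
print(bot.hand_in())"
```

```text
the job is handed in; nothing more can be done
None
```

I handed the job in at about 58 s on the robot's clock. The stack, both grey modules, the locking bar and the key all measured in place, but `hand_in` returned no verdict, so I can't confirm that it passed.

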